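# Lay out the soldering corner: solder trays, backstop brick and flux

### The arm

A 6-joint arm with a two-finger parallel gripper is mounted at the origin on a cart in front of the work surface, level with it; the furniture and walls round the work are solid. World frame = base frame: x ahead of the robot, y to its left, z up, the work surface at z = 0. Lengths are in m, angles in rad, forces in N, time in s.
With the tool pointing down it reaches from about 0.425 to 0.95 m from the base axis. Payload 3.5 kg.
Tool frame: the origin (TCP) lies between the finger pads; the fingertips stand 22 mm ahead of it and the grasp point (between the pads) lies 3 mm ahead of it (ctrl.nose_length is the z of the fingertips in the tool frame, in m); z points along the fingers, y is the line along which they close (so a half turn about z gives the same grasp; the last joint's range is limited). The gripper opens to 85 mm and grips with 20 to 120 N. Pads are 22 mm wide; open, the fingers measure 114 mm over their backs; the gripper's body (76 mm by 85 mm) begins 54 mm behind the grasp point. The pads swing forward as they close: fully open they stand 13 mm farther back than shut.
Start: joints at [1.099, 0.286, 1.577, -0, 1.279, -0.15], TCP at [0.213, 0.64, 0.253] pointing down, gripper open.
Joint ranges: [-2.77, 2.77], [-0.9, 2.22], [0.21, 2.48], [-1.53, 4.67], [0.24, 2.81], [-2.84, 2.84]. Speed limits (rad/s): [2.79, 2.79, 3.14, 3.14, 3.14, 3.14].

### API

Orientations are given as a unit quaternion [x, y, z, w].
In Python, from plant import ctrl gives the robot as it stands. The module is installed in compiled form; this text tells all that it offers.
- The arm moves only by the tool send_rows, never from a script. Its argument "rows" is text: rows parted by semicolons, each of 7 numbers parted by spaces: the turn, a rotation vector about the tool's x, y, z in normalised numbers (1 is 90 degrees), then the shift along the tool's x, y, z in a scale on which 1.0 is 500 mm, then the opening, from -1 (shut) to 1 (fully open). A call has 1 to 8 rows; each row is the pose to reach, as a shift and turn from the pose commanded when the call began, along the tool's axes at that moment; what a row does not reach only later rows make up. A row lasts 1/8 s, in which the tool goes at most 62.5 mm and 10.7 degrees, less where a joint would pass 70% of its speed; a pose out of reach is approached as far as the arm can. A call with a gripper value outside its range is refused whole. The fingers move at their own pace and stop on an object; "grip_force" is the grip in N (left out, the last holds). Time passes only in rows, so rows that repeat a pose let the fingers close. It gives the time, the measured TCP pose, the force, the opening and the grip force at its end, in the units of the state.
- ctrl.get_state(): the state, without advancing time (a new reading comes with each control period).
- ctrl.read_camera(name): name is "side" or "top" or "wrist"; returns a dict with "color" (400x640x3 uint8, red, green, blue), "fx", "fy", "cx", "cy" (pixels), "extrinsics" (4x4, takes a point from world to camera coordinates). Camera axes: x right, y down, z forward; pixel columns grow to the right and rows downward; lengths in m; the calibration is good to about 2 mm. A picture is of the moment at which its call begins. There is no depth.
- ctrl.sign_off(): hands the job in; it is judged then, once.
Trained networks look in a picture, given as the dict that the camera call returned (one of the last four; its "shot" number tells which), for a name from the list of things; names that differ only in an ending like _2 or _b are one class to them, and where a whole thing is asked for, a point or a joint stands for the part that bears it (a point fixed in the world has none). Each returns a list of dicts, best first, with "p" (0 to 1); they miss things now and then, are a little off and sometimes report something else, mostly with a low value. They report only what shows in the picture. A call takes as long as a camera call. They do not tell look-alikes from the thing itself.
- ctrl.look_for(picture, target): "position" ([x, y, z] in m, in the coordinates of the camera as it stood for that picture, good to about 4 mm: the middle of the surface that is visible of it).
The state is a dict: "time": time; "qpos": joint angles; "dq": joint speeds; "joint_efforts": joint torques, N m; "eef_pos": TCP position; "tcp_rot": TCP orientation; "contact_force": force on the tool from outside, world axes, zero at the start; "wrist_torque": the same for the moment, N m; "opening": opening from 0.0 (shut) to 1.0 (fully open); "finger_force": force on a finger pad.
Only numpy, scipy, OpenCV 4.12 (cv2) and the standard library are available. Lean on these libraries where they do the work, as an engineer would, in place of code of your own. Each camera call takes 0.05 s, during which the arm holds its last target. There are 200 camera calls.

### The job

Set up the bench for soldering a ring. Leave the blue tray (easy solder) where it is, stack the yellow tray (medium) on it and the red tray (hard, used first) on top, cut corners matched so that each skirt drops right down over the rim below, and keep the trays level so that no chips spill; lay the fire brick flat on the soldering board as a backstop, lengthwise along the board's far long edge, flush with that edge and centred on it, and stand the white flux bottle upright behind the tray stack (on the side away from the robot), opposite the middle of its long side and about 3 cm clear of it. Do not disturb the pick on the board, the scale or the amber bottle.

Things in the scene. Friction and masses are not known exactly. Their poses are not given: they have to be found in the camera images.
- easy_tray: Blue tray of round solder chips (easy), 0.35 kg, bottom of the stack, long side to the robot. 56 mm (x) by 76 mm (y); both corners at its +y end are cut off, 14 mm along each side, those at the -y end are square. Plain outer wall 16 mm high; inside it a rim tapering inward to 21 mm. Underside hollow 5 mm deep in a 3 mm thick skirt. Origin: centre of underside; x points away from the robot.
- medium_tray: Yellow tray of strip solder chips (medium), about 0.12 kg, loose, shape, size and frame as the blue tray's, starts about a quarter turn from it; grip across the 56 mm. With cut corners matched its skirt drops over the rim below (1.5 mm play each side, 3 mm at the rim's top) and rests on the 16 mm wall, so each tray adds 16 mm; turned end for end it jams and stays high.
- hard_tray: Red tray of square solder chips (hard), about 0.12 kg, loose, same shape, size and frame as the blue and yellow trays (56 x 76 mm, 21 mm high, cut corners at its +y end, origin at the centre of the underside), starts about a quarter turn from the blue tray; grip across the 56 mm. Fits on the yellow tray as that fits on the blue.
- soldering_board: Grey mineral soldering board lying on the bench at the left, 172 mm (x) by 250 mm (y), 16 mm thick, fixed. Origin: centre of the underside; x points across it away from the robot, so its far long edge is at x = +86 mm, y along its length to the left.
- brick: Loose grey soft fire brick, 58 mm (x) by 115 mm (y), 40 mm high, about 0.13 kg, starts flat on the bench. Origin: centre of the underside, y along its length.
- flux_bottle: Loose small round white bottle with a tall black cap (the flux), 35 mm in diameter, 81 mm high, about 0.07 kg, starts upright on the bench. Origin: centre of the underside, z up.
- soldering_pick: Thin soldering pick, 148 mm long and 9 mm thick, loose, lying along y on the near part of the soldering board, 50 mm in front of the board's centre line; a bystander, leave it. Origin: middle of its underside.
- scale: Black wedge-shaped pocket scale, 73 x 74 mm, 44 mm high, on the bench behind and right of the board; a bystander, leave it. Origin: centre of the underside.
- amber_bottle: Amber dropper bottle, 33 mm in diameter, 102 mm high, standing at the right of the bench; a bystander, leave it. Origin: centre of the underside.
Mind the look-alikes: they are no part of the job. Of the things that look like the medium_tray, the largest one is meant.

How it is judged:
By the outcome, as a careful person would: the job done as asked, in the order asked, and still so for the second after the job is handed in, with the robot touching nothing.
It also fails if it takes over 144 s, if anything falls off the work surface, if the arm or the gripper's body presses on something with over 40 N, if the wrist force passes 120 N, or if a joint passes its speed limit or range.

## Working session

There is one attempt and no reset: what is moved stays moved. The work goes in short steps, Python scripts to look and compute and a tool call to move; the robot and the scene stay as the last step left them, time stands still between calls to the robot, and variables do not carry over. Pictures are saved under pics/ and viewed, at most 14 in all, crops included, and the job is handed in when it is done.

Besides the shell and the picture viewer there is one more tool, called after ">>>" by a JSON object that holds its "api" and its "payload", one argument or row to a line. send_rows: Moves the arm, as the interface text tells. Its arguments: {"type":"object","properties":{"rows":{"type":"string"},"grip_force":{"type":"number"}},"required":["rows"]}

```bash
mkdir -p pics; cat > h.py <<'E'
import numpy as np, cv2
from plant import ctrl
from scipy.spatial.transform import Rotation as R
NAMES=["easy_tray","medium_tray","hard_tray","soldering_board","brick","flux_bottle","soldering_pick","scale","amber_bottle"]
def save(p,n): cv2.imwrite(f"pics/{n}.png",cv2.cvtColor(p["color"],cv2.COLOR_RGB2BGR))
def c2w(p,x): 
    E=np.array(p["extrinsics"]); return E[:3,:3].T@(np.array(x)-E[:3,3])
def proj(p,X):
    E=np.array(p["extrinsics"]); c=E[:3,:3]@np.array(X)+E[:3,3]; return np.array([p["fx"]*c[0]/c[2]+p["cx"],p["fy"]*c[1]/c[2]+p["cy"]])
def ray(p,u,v,z):
    E=np.array(p["extrinsics"]); o=-E[:3,:3].T@E[:3,3]; d=E[:3,:3].T@np.array([(u-p["cx"])/p["fx"],(v-p["cy"])/p["fy"],1]); return o+d*(z-o[2])/d[2]
E
python3 - <<'E'
from h import *
for c in ["top","side"]:
    p=ctrl.read_camera(c); save(p,c+"0"); print(c,np.round(p["extrinsics"],3).tolist(),p["fx"])
    for n in NAMES:
        for d in ctrl.look_for(p,n)[:4]:
            w=c2w(p,d["position"]); print(n,round(d["p"],2),w.round(3),proj(p,w).round())
s=ctrl.get_state(); print(s)
E
```

```text
top [[0.011, -1.0, 0.002, 0.008], [-0.982, -0.011, -0.19, 0.55], [0.19, 0.001, -0.982, 1.227], [0.0, 0.0, 0.0, 1.0]] 497.85593698635273
easy_tray 0.65 [0.446 0.076 0.006] [293. 243.]
medium_tray 0.96 [ 0.445 -0.256  0.009] [419. 245.]
medium_tray 0.8 [ 0.691 -0.202  0.006] [397. 155.]
medium_tray 0.79 [ 0.564 -0.284  0.008] [429. 201.]
medium_tray 0.44 [ 0.446 -0.1    0.01 ] [360. 244.]
hard_tray 0.7 [ 0.446 -0.102  0.007] [361. 244.]
soldering_board 0.75 [0.52  0.309 0.018] [205. 214.]
brick 0.83 [ 0.606 -0.019  0.04 ] [330. 181.]
brick 0.72 [0.446 0.077 0.012] [292. 243.]
flux_bottle 0.71 [ 0.6   -0.185  0.08 ] [396. 181.]
flux_bottle 0.64 [0.659 0.134 0.037] [272. 162.]
soldering_pick 0.67 [0.462 0.34  0.031] [190. 235.]
soldering_pick 0.47 [ 0.444 -0.253  0.005] [418. 246.]
scale 0.69 [ 0.598 -0.188  0.082] [397. 182.]
scale 0.62 [0.661 0.132 0.04 ] [273. 160.]
amber_bottle 0.66 [ 0.598 -0.361  0.061] [463. 184.]
side [[0.979, -0.201, -0.019, -0.531], [-0.149, -0.653, -0.743, 0.126], [0.137, 0.73, -0.669, 1.34], [0.0, 0.0, 0.0, 1.0]] 440.5079991941162
easy_tray 0.8 [0.447 0.075 0
[... 836 characters left out ...]
rray([ 1.09898318e+00,  2.86295425e-01,  1.57670377e+00,  2.15863421e-05,
        1.27860729e+00, -1.50003117e-01]), 'dq': array([-6.02469293e-04,  1.02693536e-03,  2.62467772e-04, -4.31206284e-05,
       -1.83355111e-04,  1.39312003e-03]), 'joint_efforts': array([ 9.83902828e-04, -4.05970323e+01, -2.92950833e+01, -1.10014082e-04,
        3.06033135e-04, -2.13373617e-06]), 'eef_pos': array([0.21345373, 0.64034399, 0.25332588]), 'tcp_rot': array([ 1.60214667e-01,  9.87082195e-01, -3.41987676e-06, -1.19550805e-05]), 'contact_force': array([ 0.41316473, -0.20762599, -0.53918798]), 'wrist_torque': array([ 0.03247731,  0.0010197 , -0.02847892]), 'finger_force': 0.0, 'opening': 1.0008534448027413}
```

```bash
python3 - <<'E'
import cv2
a=cv2.imread("pics/top0.png")
cv2.imwrite("pics/topz.png",cv2.resize(a[110:290,240:500],None,fx=3,fy=3,interpolation=cv2.INTER_CUBIC))
E
```

```text
(no output)
```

View pics/top0.png

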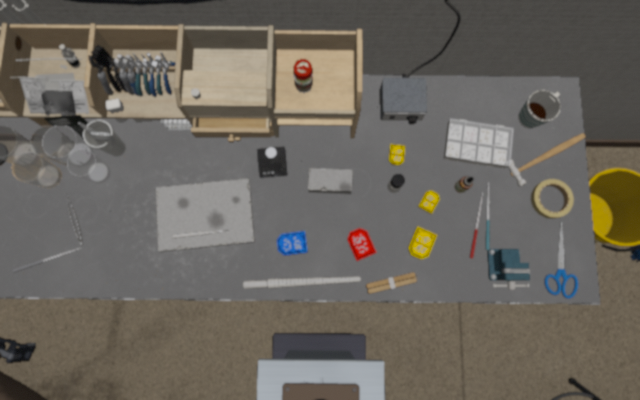

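View pics/topz.png

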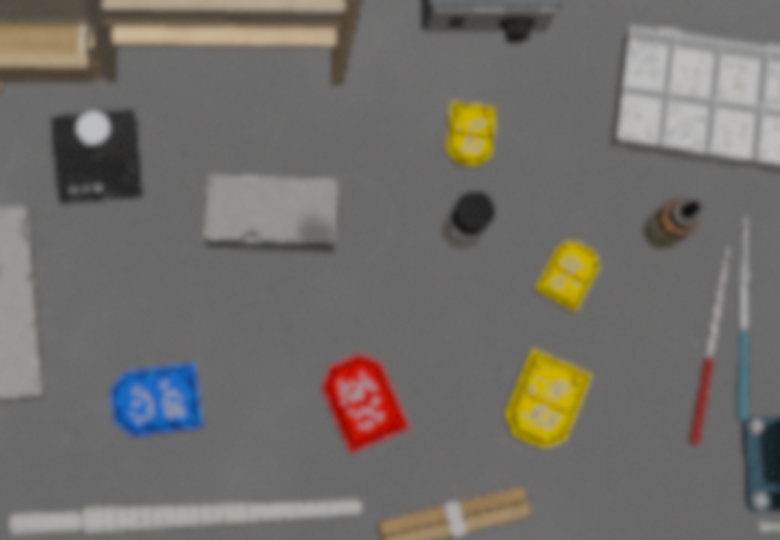

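View pics/side0.png

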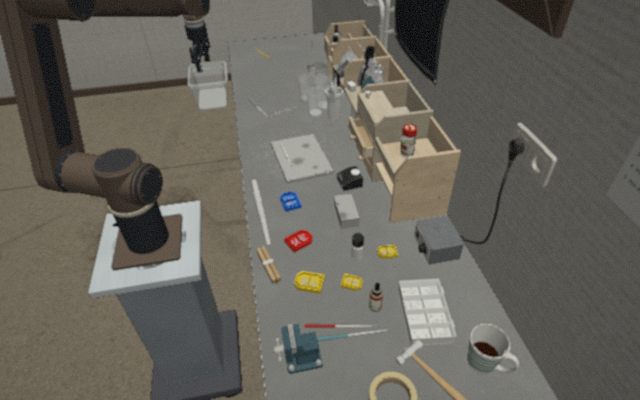

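Yellow candidates in the top picture: (422,243) large, (429,201) small, (397,155) small. I choose (422,243), and the zoomed crop shows it clearly larger, with its cut corners facing the robot. Red tray (361,244), blue (292,243), brick (330,181), flux bottle (396,182), and the pick (200,234) on the board, whose centre is about (205,214).

```bash
cat >> h.py <<'E'
def go(x,y,z,phi):
    """print tool-frame shift/turn to reach TCP (x,y,z) pointing down with closing line at world angle phi (deg)"""
    s=ctrl.get_state(); A=R.from_quat(s["tcp_rot"]); q1=np.arctan2(y,x)
    best=min([np.deg2rad(phi)+k*np.pi for k in(-2,-1,0,1,2)],key=lambda a:abs(q1-a - 0.75*s["qpos"][5]) )
    ty=np.array([np.cos(best),np.sin(best),0]); tz=np.array([0,0,-1.]); B=R.from_matrix(np.c_[np.cross(ty,tz),ty,tz])
    d=A.inv().apply(np.array([x,y,z])-s["eef_pos"])*1000; r=np.rad2deg((A.inv()*B).as_rotvec())
    print("go",r.round(2),d.round(1),"q6",round(q1-best,2))
E
python3 - <<'E'
from h import *
p=ctrl.read_camera("wrist"); s=ctrl.get_state(); E=np.array(p["extrinsics"])
A=R.from_quat(s["tcp_rot"]).as_matrix(); o=-E[:3,:3].T@E[:3,3]
print("cam in tool",A.T@(o-s["eef_pos"]),"\naxes",(A.T@E[:3,:3].T).round(3),p["fx"],ctrl.nose_length)
go(.43,.0,.36,90)
go(.43,.0,.36,0)
E
```

```text
cam in tool [ 8.12578599e-02 -4.29420749e-05 -1.20929471e-01] 
axes [[-0.001 -0.947 -0.321]
 [ 1.    -0.001  0.   ]
 [-0.001 -0.321  0.947]] 339.7177428887758 0.022
go [  0.     0.   -18.44] [-408.  -539.  -106.7] q6 -1.57
go [ 0.   -0.   71.56] [-408.  -539.  -106.7] q6 0.0
```

Careful with the scale: shifts go in shares of 500 mm and turns go in shares of 90 degrees. That gives: -480 mm / 500 = -0.96, -420 mm / 500 = -0.84, -18.4 degrees / 90 = -0.2044.

>>> {"api": "send_rows", "payload": {
  "rows": "0 0 -0.1 -0.1 -0.12 -0.06 0.8;0 0 -0.2044 -0.2 -0.24 -0.12 0.8;0 0 -0.2044 -0.3 -0.36 -0.16 0.8;0 0 -0.2044 -0.4 -0.48 -0.16 0.8;0 0 -0.2044 -0.5 -0.6 -0.16 0.8;0 0 -0.2044 -0.6 -0.72 -0.16 0.8;0 0 -0.2044 -0.7 -0.84 -0.16 0.8;0 0 -0.2044 -0.8 -0.96 -0.16 0.8"
}}

```text
time: 2.05
eef_pos: [0.3917, 0.1837, 0.3323]
tcp_rot: [0.0, 1.0, 0.0, 0.001]
contact_force: [1.1, 0.1, 0.7]
opening: 0.903
finger_force: 0.0
```

```bash
python3 - <<'E'
from h import *
print(ctrl.get_state()["eef_pos"]); go(.43,-.09,.32,90)
E
```

```text
[0.39169618 0.18370151 0.33231257]
go [ 0.02  0.1  -0.01] [ -38.3 -273.7   12.3] q6 -1.78
```

Converted, -274 mm / 500 = -0.548, -240 mm / 500 = -0.48.

>>> {"api": "send_rows", "payload": {
  "rows": "0 0 0 -0.076 -0.12 0.024 0.8;0 0 0 -0.076 -0.24 0.024 0.8;0 0 0 -0.076 -0.36 0.024 0.8;0 0 0 -0.076 -0.48 0.024 0.8;0 0 0 -0.076 -0.548 0.024 0.8;0 0 0 -0.076 -0.548 0.024 0.8"
}}

```text
time: 2.8
eef_pos: [0.429, -0.0905, 0.3199]
tcp_rot: [0.003, 1.0, -0.0, 0.0]
contact_force: [0.2, -0.2, 0.4]
opening: 0.9
finger_force: 0.0
```

```bash
cat >> h.py <<'E'
TR=np.array([[-28,-38],[28,-38],[28,24],[14,38],[-14,38],[-28,24]])/1000.
def mask(p,col):
    h=cv2.cvtColor(p["color"],cv2.COLOR_RGB2HSV); lo,hi={"y":((20,140,60),(35,255,255)),"b":((100,120,50),(125,255,255)),"r":((0,150,50),(8,255,255))}[col]
    m=cv2.inRange(h,lo,hi)
    if col=="r": m|=cv2.inRange(h,(172,150,50),(180,255,255))
    return cv2.morphologyEx(m,cv2.MORPH_CLOSE,np.ones((7,7),np.uint8))
def sil(p,x,y,a,z0,shape):
    c,s=np.cos(a),np.sin(a); pts=TR@np.array([[c,s],[-s,c]])+[x,y]
    rim=TR*np.array([(28-4.5)/28,(38-4.5)/38])@np.array([[c,s],[-s,c]])+[x,y]
    P=[proj(p,[*q,z0+h]) for q in pts for h in (0,.016)]+[proj(p,[*q,z0+.021]) for q in rim]
    H=cv2.convexHull(np.array(P,np.float32)); m=np.zeros(shape,np.uint8)
    cv2.fillConvexPoly(m,np.round(H*16).astype(np.int32),255,lineType=cv2.LINE_AA,shift=4); return m
def fit_tray(p,col,near,z0=0.):
    """fit tray pose (x,y,yaw deg) by silhouette matching"""
    from scipy.optimize import minimize
    m=mask(p,col); n,l,st,ce=cv2.connectedComponentsWithStats(m); u=proj(p,[*near,z0+.015])
    k=min([i for i in range(1,n) if st[i,4]>80],key=lambda i:np.hypot(*(ce[i]-u))); m=np.where(l==k,255,0).astype(np.uint8)
    cc=ray(p,*ce[k],z0+.015)[:2]; f=lambda v:np.mean(np.abs(sil(p,v[0]/1000,v[1]/1000,np.deg2rad(v[2]),z0,m.shape).astype(float)-m))
    best=min([minimize(f,[cc[0]*1000,cc[1]*1000,a],method="Nelder-Mead",options=dict(initial_simplex=[[cc[0]*1000,cc[1]*1000,a],[cc[0]*1000+8,cc[1]*1000,a],[cc[0]*1000,cc[1]*1000+8,a],[cc[0]*1000,cc[1]*1000,a+20]])) for a in range(-180,180,30)],key=lambda r:r.fun)
    print(col,best.x.round(1),"resid px",round(best.fun*m.size/255,1),"area",st[k,4]); return best.x
E
python3 - <<'E'
from h import *
print(ctrl.get_state()["eef_pos"]); p=ctrl.read_camera("wrist"); save(p,"w1")
for c,n in [("b",(.446,.076)),("r",(.446,-.101)),("y",(.446,-.256))]: fit_tray(p,c,n)
E
```

```text
[ 0.42903724 -0.09047061  0.31985374]
b [446.6  80.1   7.5] resid px 366.6 area 2476
r [ 448.7 -101.   -67.3] resid px 248.3 area 2408
y [ 448.3 -261.5   64.4] resid px 338.8 area 2466
```

View pics/w1.png

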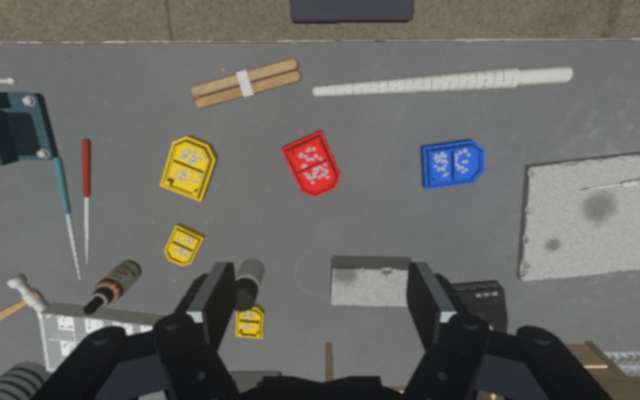

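```bash
python3 - <<'E'
s=open('h.py').read()
s=s.replace("return cv2.morphologyEx(m,cv2.MORPH_CLOSE,np.ones((7,7),np.uint8))","""m=cv2.morphologyEx(m,cv2.MORPH_CLOSE,np.ones((3,3),np.uint8))
    C,_=cv2.findContours(m,cv2.RETR_EXTERNAL,cv2.CHAIN_APPROX_NONE); return cv2.drawContours(m,C,-1,255,-1)""")
open('h.py','w').write(s)
E
python3 - <<'E'
from h import *
p=ctrl.read_camera("wrist")
for c,n in [("b",(.446,.076)),("r",(.446,-.101)),("y",(.446,-.256))]: fit_tray(p,c,n)
go(.447,.08,.16,5)
E
```

```text
b [446.2  79.2   8.2] resid px 265.9 area 2571
r [ 448.7 -101.2  -67.8] resid px 247.0 area 2411
y [ 448.5 -261.8   63.7] resid px 278.2 area 2532
go [ 2.000e-02  3.000e-02 -9.508e+01] [-17.6 168.3 159.9] q6 -3.05
```

```bash
sed -i 's/^    best=min(\[np.deg2rad.*$/    best=np.deg2rad(phi)/' h.py; python3 - <<'E'
from h import *
go(.447,.08,.16,8)
E
```

```text
go [ 3.000e-02 -2.000e-02  8.192e+01] [-17.6 168.3 159.9] q6 0.04
```

Converted, 168 mm / 500 = 0.336, 160 mm / 500 = 0.32, 82 degrees / 90 = 0.9111.

>>> {"api": "send_rows", "payload": {
  "rows": "0 0 0.1111 -0.034 0.08 0.04 0.8;0 0 0.2222 -0.034 0.16 0.08 0.8;0 0 0.3333 -0.034 0.24 0.12 0.8;0 0 0.4444 -0.035 0.336 0.16 0.8;0 0 0.5667 -0.035 0.336 0.2 0.8;0 0 0.6778 -0.035 0.336 0.26 0.8;0 0 0.7889 -0.035 0.336 0.32 0.8;0 0 0.9111 -0.035 0.336 0.32 0.8"
}}

```text
time: 3.9
eef_pos: [0.4443, 0.0813, 0.1569]
tcp_rot: [0.656, 0.755, -0.002, -0.002]
contact_force: [0.1, 0.8, -0.0]
opening: 0.898
finger_force: 0.0
```

>>> {"api": "send_rows", "payload": {
  "rows": "0 0 0 0 0 0 0.8;0 0 0 0 0 0 0.8"
}}

```text
time: 4.15
eef_pos: [0.447, 0.0803, 0.1604]
tcp_rot: [0.653, 0.757, 0.0, 0.0]
contact_force: [-0.2, -0.4, -0.1]
opening: 0.9
finger_force: 0.0
```

```bash
python3 - <<'E'
from h import *
print(ctrl.get_state()["eef_pos"]); p=ctrl.read_camera("wrist"); save(p,"w2")
v=fit_tray(p,"b",(.446,.079)); m=sil(p,v[0]/1e3,v[1]/1e3,np.deg2rad(v[2]),0,(400,640))
img=cv2.imread("pics/w2.png"); 
for k,c in((m,(255,255,255)),(mask(p,"b"),(0,255,0))):
    C,_=cv2.findContours((k>127).astype(np.uint8),0,1); cv2.drawContours(img,C,-1,c,1)
cv2.imwrite("pics/w2o.png",img)
go(.447,.08,.16,8)
E
```

```text
[0.44704208 0.08027636 0.1603927 ]
b [445.4  77.6   7.5] resid px 265.9 area 5882
go [0.08 0.01 0.4 ] [-0.  -0.1  0.4] q6 0.04
```

View pics/w2o.png

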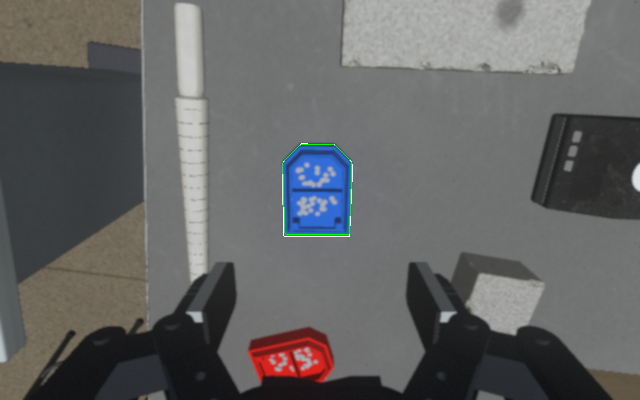

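```bash
python3 - <<'E'
from h import *
go(.448,-.26,.16,64)
E
```

```text
go [ 7.00e-02  5.00e-02 -5.56e+01] [-336.5  -48.8    0.4] q6 -1.64
```

Converted, -336.5 mm / 500 = -0.673, -336 mm / 500 = -0.672, -55.6 degrees / 90 = -0.6178.

>>> {"api": "send_rows", "payload": {
  "rows": "0 0 -0.0889 -0.1 -0.016 0 0.8;0 0 -0.2 -0.2 -0.03 0 0.8;0 0 -0.3111 -0.32 -0.044 0 0.8;0 0 -0.4222 -0.44 -0.06 0 0.8;0 0 -0.5333 -0.56 -0.08 0 0.8;0 0 -0.6178 -0.672 -0.096 0 0.8;0 0 -0.6178 -0.673 -0.098 0 0.8;0 0 -0.6178 -0.673 -0.098 0 0.8"
}}

```text
time: 5.2
eef_pos: [0.4464, -0.2608, 0.1599]
tcp_rot: [0.227, 0.974, 0.0, -0.0]
contact_force: [-0.1, 0.8, -0.9]
opening: 0.898
finger_force: 0.0
```

```bash
python3 - <<'E'
from h import *
print(ctrl.get_state()["eef_pos"]); p=ctrl.read_camera("wrist"); save(p,"w3")
v=fit_tray(p,"y",(.448,-.26)); go(v[0]/1e3,v[1]/1e3,.024,v[2])
E
```

```text
[ 0.44636887 -0.260848    0.15987745]
y [ 449.  -261.2   65.8] resid px 313.8 area 5864
go [ 0.04 -0.03 -1.98] [-3.000e+00 -1.000e-01  1.357e+02] q6 -1.67
```

Converted, 136 mm / 500 = 0.272, 132 mm / 500 = 0.264, -2 degrees / 90 = -0.0222.

>>> {"api": "send_rows", "payload": {
  "rows": "0 0 -0.0222 -0.006 0 0.1 0.8;0 0 -0.0222 -0.006 0 0.18 0.8;0 0 -0.0222 -0.006 0 0.22 0.8;0 0 -0.0222 -0.006 0 0.25 0.8;0 0 -0.0222 -0.006 0 0.264 0.8;0 0 -0.0222 -0.006 0 0.272 0.8;0 0 -0.0222 -0.006 0 0.272 0.8",
  "grip_force": 30
}}

```text
time: 6.12
eef_pos: [0.4495, -0.262, 0.0242]
tcp_rot: [0.209, 0.978, -0.0, 0.0]
contact_force: [0.2, -0.6, 0.9]
opening: 0.9
finger_force: 0.0
```

>>> {"api": "send_rows", "payload": {
  "rows": "0 0 0 0 0 0 0.3;0 0 0 0 0 0 0.1;0 0 0 0 0 0 -0.1;0 0 0 0 0 0 -0.1;0 0 0 0 0 0 -0.1"
}}

```text
time: 6.75
eef_pos: [0.4497, -0.2625, 0.0247]
tcp_rot: [0.209, 0.978, -0.0, 0.001]
contact_force: [-1.2, 0.2, 5.3]
opening: 0.644
finger_force: 32.9
```

```bash
python3 - <<'E'
from h import *
p=ctrl.read_camera("wrist"); save(p,"w4")
E
```

```text
(no output)
```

View pics/w4.png

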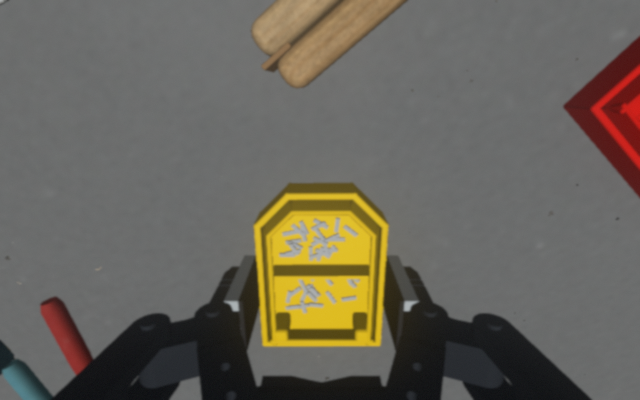

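The yellow tray is held squarely between the pads (pixels 255–387 × 185–345), cut corners toward the camera. Fitting its pose in the hand, then lifting.

```bash
cat >> h.py <<'E'
def held(col,z0=0.):
    s=ctrl.get_state(); p=ctrl.read_camera("wrist"); v=fit_tray(p,col,s["eef_pos"][:2],z0)
    A=R.from_quat(s["tcp_rot"]); ty=A.apply([0,1,0]); d=A.inv().apply([v[0]/1e3-s["eef_pos"][0],v[1]/1e3-s["eef_pos"][1],0])*1e3
    print("eef",s["eef_pos"].round(4),"tool ang",np.rad2deg(np.arctan2(ty[1],ty[0])).round(2),"tray in tool",d.round(2)); return v,d
E
python3 - <<'E'
from h import *
held("y")
E
```

```text
y [ 448.7 -261.8   66.1] resid px 579.4 area 19678
eef [ 0.4497 -0.2625  0.0247] tool ang 65.82 tray in tool [ 1.18  0.2  -0.  ]
```

Converted, -76 mm / 500 = -0.152, -75 mm / 500 = -0.15.

>>> {"api": "send_rows", "payload": {
  "rows": "0 0 0 0 0 -0.02 -0.1;0 0 0 0 0 -0.05 -0.1;0 0 0 0 0 -0.1 -0.1;0 0 0 0 0 -0.15 -0.1;0 0 0 0 0 -0.152 -0.1"
}}

```text
time: 7.48
eef_pos: [0.4504, -0.263, 0.1025]
tcp_rot: [0.209, 0.978, -0.001, 0.002]
contact_force: [1.4, -0.8, -0.7]
opening: 0.643
finger_force: 32.2
```

```bash
python3 - <<'E'
from h import *
held("y",.076); s=ctrl.get_state(); print(s["opening"],s["contact_force"]); go(.4454,.0776,.10,7.5)
E
```

```text
y [ 450.1 -262.6   65.8] resid px 1599.1 area 21123
eef [ 0.4504 -0.263   0.1025] tool ang 65.82 tray in tool [ 0.48  0.18 -0.  ]
0.6439923671444039 [-0.33892841 -0.82012404 -1.75664257]
go [3.000e-02 1.600e-01 5.832e+01] [143.1 308.3   0.4] q6 0.04
```

```bash
python3 - <<'E'
from h import *
p=ctrl.read_camera("wrist"); save(p,"w5"); img=cv2.imread("pics/w5.png")
m=sil(p,.4501,-.2626,np.deg2rad(65.8),.078,(400,640))
for k,c in((m,(255,255,255)),(mask(p,"y"),(0,255,0))):
    C,_=cv2.findContours((k>127).astype(np.uint8),0,1); cv2.drawContours(img,C,-1,c,1)
cv2.imwrite("pics/w5o.png",img)
E
```

```text
(no output)
```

View pics/w5o.png

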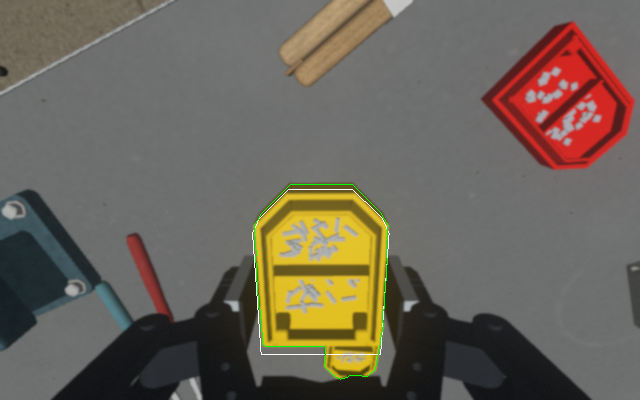

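Converted, 199 mm / 500 = 0.398, 170 mm / 500 = 0.34, 36 degrees / 90 = 0.4.

>>> {"api": "send_rows", "payload": {
  "rows": "0 0 0.0222 0.01 0.02 0 -0.1;0 0 0.0667 0.026 0.058 0 -0.1;0 0 0.1222 0.05 0.108 0 -0.1;0 0 0.1778 0.076 0.166 0 -0.1;0 0 0.2333 0.104 0.224 0 -0.1;0 0 0.2889 0.132 0.282 0 -0.1;0 0 0.3444 0.16 0.34 0 -0.1;0 0 0.4 0.188 0.398 0 -0.1"
}}

```text
time: 8.57
eef_pos: [0.4436, -0.0405, 0.0982]
tcp_rot: [0.503, 0.864, -0.0, -0.001]
contact_force: [0.6, -0.3, -1.0]
opening: 0.641
finger_force: 32.2
```

```bash
python3 - <<'E'
from h import *
print(ctrl.get_state()["eef_pos"]);go(.4455,.0765,.10,7.6)
E
```

```text
[ 0.44363709 -0.0404829   0.09824968]
go [-0.14 -0.1  22.04] [100.8  59.5  -1.6] q6 0.04
```

Converted, 100.5 mm / 500 = 0.201, 100 mm / 500 = 0.2, 22 degrees / 90 = 0.2444.

>>> {"api": "send_rows", "payload": {
  "rows": "0 0 0.0556 0.044 0.026 0 -0.1;0 0 0.1111 0.088 0.052 0 -0.1;0 0 0.1556 0.128 0.076 0 -0.1;0 0 0.2 0.164 0.096 0 -0.1;0 0 0.2278 0.188 0.11 0 -0.1;0 0 0.2444 0.2 0.118 0 -0.1;0 0 0.2444 0.201 0.119 0 -0.1;0 0 0.2444 0.201 0.119 0 -0.1"
}}

```text
time: 9.57
eef_pos: [0.446, 0.0748, 0.099]
tcp_rot: [0.657, 0.754, -0.001, -0.001]
contact_force: [0.4, 0.5, -1.4]
opening: 0.647
finger_force: 32.2
```

```bash
python3 - <<'E'
from h import *
print(ctrl.get_state()["eef_pos"]);go(.4455,.0765,.048,7.6); held("y",.0745)
E
```

```text
[0.44597186 0.07480319 0.09897667]
go [-0.09 -0.01  0.24] [ 1.7 -0.2 51. ] q6 0.04
y [447.   76.7   8. ] resid px 681.1 area 19593
eef [0.446  0.0748 0.099 ] tool ang 7.84 tray in tool [ 1.7   1.25 -0.  ]
```

Converted, 47 mm / 500 = 0.094, 1.7 mm / 500 = 0.0034, 0.2 degrees / 90 = 0.0022.

>>> {"api": "send_rows", "payload": {
  "rows": "0 0 0.0022 0.0034 0 0.04 -0.1;0 0 0.0022 0.0034 0 0.08 -0.1;0 0 0.0022 0.0034 0 0.094 -0.1;0 0 0.0022 0.0034 0 0.094 -0.1"
}}

```text
time: 10.12
eef_pos: [0.446, 0.0764, 0.0524]
tcp_rot: [0.659, 0.752, -0.0, -0.0]
contact_force: [-0.6, 0.0, -1.3]
opening: 0.648
finger_force: 32.2
```

```bash
python3 - <<'E'
from h import *
for i in range(3): held("y",ctrl.get_state()["eef_pos"][2]-.0247)
p=ctrl.read_camera("wrist"); save(p,"w6")
C=[cv2.minAreaRect(c) for c in cv2.findContours(mask(p,"y"),0,1)[0] if cv2.contourArea(c)>5000]; print(C)
E
```

```text
y [447.1  78.3   8. ] resid px 640.4 area 19599
eef [0.446  0.0764 0.0524] tool ang 7.6 tray in tool [ 1.77  1.29 -0.  ]
y [447.6  78.4   7.9] resid px 633.6 area 19613
eef [0.4466 0.0764 0.053 ] tool ang 7.6 tray in tool [1.81 1.28 0.  ]
y [447.9  78.6   7.8] resid px 613.8 area 19644
eef [0.4469 0.0765 0.0534] tool ang 7.61 tray in tool [1.99 1.26 0.  ]
[((321.0, 265.0), (162.0, 134.0), 90.0)]
```

View pics/w6.png

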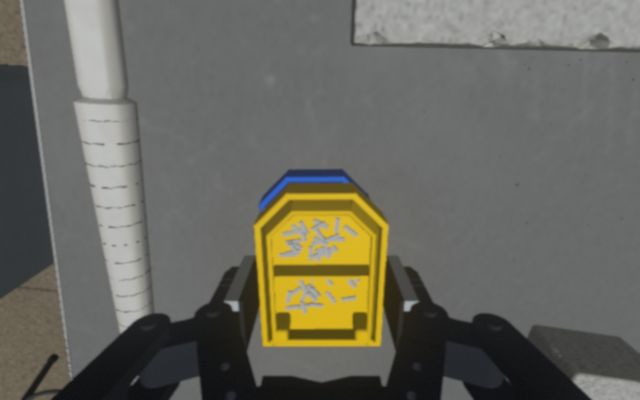

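Converted, -2.2 mm / 500 = -0.0044, -0.5 mm / 500 = -0.001, 0.3 degrees / 90 = 0.0033.

>>> {"api": "send_rows", "payload": {
  "rows": "0 0 0.0033 -0.001 -0.0044 0 -0.1;0 0 0.0033 -0.001 -0.0044 0 -0.1;0 0 0.0033 -0.001 -0.0044 0 -0.1;0 0 0.0033 -0.001 -0.0044 0 -0.1"
}}

```text
time: 10.82
eef_pos: [0.4442, 0.0758, 0.0528]
tcp_rot: [0.661, 0.751, 0.0, 0.0]
contact_force: [0.3, 0.7, -0.9]
opening: 0.648
finger_force: 32.2
```

```bash
python3 - <<'E'
from h import *
for i in range(3): held("y",ctrl.get_state()["eef_pos"][2]-.0247)
go(.4444,.0756,.041,7.5)
E
```

```text
y [445.2  78.    7.5] resid px 641.1 area 19608
eef [0.4442 0.0758 0.0528] tool ang 7.32 tray in tool [1.97 1.25 0.  ]
y [445.2  77.9   7.4] resid px 655.8 area 19607
eef [0.4442 0.0758 0.0528] tool ang 7.32 tray in tool [1.97 1.23 0.  ]
y [445.2  78.    7.5] resid px 638.8 area 19611
eef [0.4442 0.0758 0.0527] tool ang 7.32 tray in tool [ 1.98  1.24 -0.  ]
go [-0.    0.   -0.18] [-0.3  0.2 11.7] q6 0.04
```

Converted, 11.7 mm / 500 = 0.0234, 11 mm / 500 = 0.022.

>>> {"api": "send_rows", "payload": {
  "rows": "0 0 0 -0.0008 0.0004 0.006 -0.1;0 0 0 -0.0008 0.0004 0.01 -0.1;0 0 0 -0.0008 0.0004 0.014 -0.1;0 0 0 -0.0008 0.0004 0.017 -0.1;0 0 0 -0.0008 0.0004 0.02 -0.1;0 0 0 -0.0008 0.0004 0.022 -0.1;0 0 0 -0.0008 0.0004 0.0234 -0.1;0 0 0 -0.0008 0.0004 0.0234 -0.1"
}}

```text
time: 11.98
eef_pos: [0.4444, 0.0755, 0.041]
tcp_rot: [0.661, 0.751, -0.0, -0.0]
contact_force: [-0.6, 0.3, -1.4]
opening: 0.644
finger_force: 32.2
```

Converted, 0.7 mm / 500 = 0.0014.

>>> {"api": "send_rows", "payload": {
  "rows": "0 0 0 0 0 0.0014 -0.1;0 0 0 0 0 0.0014 -0.1;0 0 0 0 0 0.0014 0.1;0 0 0 0 0 0.0014 0.4;0 0 0 0 0 0.0014 0.7;0 0 0 0 0 0.0014 0.7"
}}

```text
time: 12.72
eef_pos: [0.4445, 0.0755, 0.0403]
tcp_rot: [0.661, 0.751, 0.0, 0.0]
contact_force: [-0.5, -0.4, 0.3]
opening: 0.85
finger_force: 0.0
```

>>> {"api": "send_rows", "payload": {
  "rows": "0 0 0 0 0 -0.04 0.8;0 0 0 0 0 -0.12 0.8;0 0 0 0 0 -0.24 0.8;0 0 0 0 0 -0.24 0.8;0 0 0 0 0 -0.24 0.8"
}}

```text
time: 13.35
eef_pos: [0.4441, 0.0755, 0.16]
tcp_rot: [0.661, 0.751, -0.0, -0.0]
contact_force: [-0.2, 0.1, 0.1]
opening: 0.899
finger_force: 0.0
```

```bash
python3 - <<'E'
from h import *
p=ctrl.read_camera("wrist"); save(p,"w7"); print(ctrl.get_state()["eef_pos"])
v=fit_tray(p,"y",(.4454,.078),.016)
img=cv2.imread("pics/w7.png"); m=sil(p,v[0]/1e3,v[1]/1e3,np.deg2rad(v[2]),.016,(400,640))
C,_=cv2.findContours((m>127).astype(np.uint8),0,1); cv2.drawContours(img,C,-1,(255,255,255),1)
cv2.imwrite("pics/w7o.png",cv2.resize(img[110:270,220:420],None,fx=3,fy=3,interpolation=cv2.INTER_CUBIC)); go(.448,-.1,.16,-67)
E
```

```text
[0.44347914 0.07552532 0.15901026]
y [445.5  77.8   7.1] resid px 353.4 area 6584
go [-1.300e-01  7.000e-02  7.432e+01] [-174.7  -17.9   -1. ] q6 0.95
```

View pics/w7o.png

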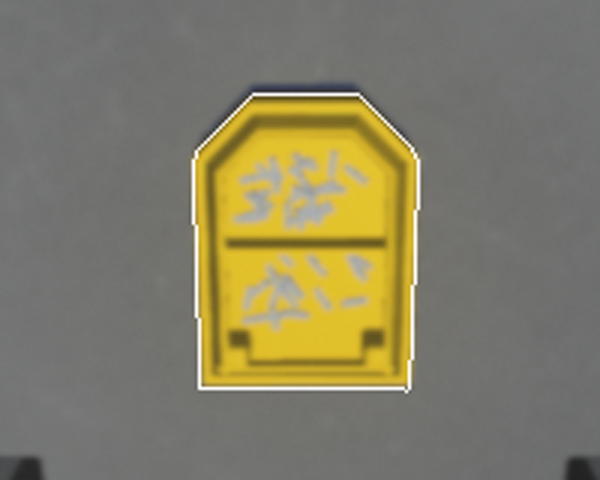

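Yellow is seated: only a thin sliver of blue wall shows at its far edge (zoom pixel 305,90), and it fits at the 16 mm level. Next the red tray.

Converted, -174.5 mm / 500 = -0.349, -174 mm / 500 = -0.348, 74.3 degrees / 90 = 0.8256.

>>> {"api": "send_rows", "payload": {
  "rows": "0 0 0.1111 -0.05 -0.006 0 0.8;0 0 0.2222 -0.11 -0.012 0 0.8;0 0 0.3333 -0.18 -0.018 0 0.8;0 0 0.4444 -0.24 -0.024 0 0.8;0 0 0.5556 -0.3 -0.03 0 0.8;0 0 0.6667 -0.348 -0.036 0 0.8;0 0 0.7778 -0.349 -0.036 0 0.8;0 0 0.8256 -0.349 -0.036 0 0.8"
}}

```text
time: 14.4
eef_pos: [0.4475, -0.0998, 0.1578]
tcp_rot: [0.98, 0.198, -0.002, -0.001]
contact_force: [0.3, -0.3, -0.4]
opening: 0.901
finger_force: 0.0
```

>>> {"api": "send_rows", "payload": {
  "rows": "0 0 0 0 0 0 0.8;0 0 0 0 0 0 0.8"
}}

```text
time: 14.65
eef_pos: [0.4482, -0.0996, 0.1591]
tcp_rot: [0.98, 0.2, -0.001, -0.001]
contact_force: [0.8, 0.3, 0.8]
opening: 0.904
finger_force: 0.0
```

```bash
python3 - <<'E'
from h import *
print(ctrl.get_state()["eef_pos"]); p=ctrl.read_camera("wrist")
v=fit_tray(p,"r",(.448,-.1)); go((v[0]-1.3)/1e3,(v[1]+.3)/1e3,.0245,v[2])
E
```

```text
[ 0.44818872 -0.09957566  0.15912524]
r [ 445.9 -101.9  -65. ] resid px 377.9 area 5791
go [-0.07  0.06 -1.96] [ -4.1   0.5 135. ] q6 0.91
```

Converted, 135 mm / 500 = 0.27, 132 mm / 500 = 0.264, -2 degrees / 90 = -0.0222.

>>> {"api": "send_rows", "payload": {
  "rows": "0 0 -0.0222 -0.008 0.001 0.1 0.8;0 0 -0.0222 -0.008 0.001 0.18 0.8;0 0 -0.0222 -0.008 0.001 0.22 0.8;0 0 -0.0222 -0.008 0.001 0.25 0.8;0 0 -0.0222 -0.008 0.001 0.264 0.8;0 0 -0.0222 -0.008 0.001 0.27 0.8;0 0 -0.0222 -0.008 0.001 0.27 0.8"
}}

```text
time: 15.58
eef_pos: [0.4458, -0.1021, 0.0259]
tcp_rot: [0.976, 0.217, 0.0, 0.0]
contact_force: [0.3, 0.1, 0.0]
opening: 0.902
finger_force: 0.0
```

>>> {"api": "send_rows", "payload": {
  "rows": "0 0 0 0 0 0 0.3;0 0 0 0 0 0 0.1;0 0 0 0 0 0 -0.1;0 0 0 0 0 0 -0.1;0 0 0 0 0 0 -0.1"
}}

```text
time: 16.2
eef_pos: [0.446, -0.1022, 0.0263]
tcp_rot: [0.976, 0.217, 0.001, 0.0]
contact_force: [-1.5, -0.4, 5.8]
opening: 0.644
finger_force: 32.4
```

```bash
python3 - <<'E'
from h import *
held("r"); print(ctrl.get_state()["contact_force"])
E
```

```text
r [ 447.  -102.8  -65.8] resid px 694.4 area 18877
eef [ 0.446  -0.1022  0.0263] tool ang -64.98 tray in tool [0.67 0.91 0.  ]
[-0.51969495 -0.56224174  5.70553535]
```

Converted, -80 mm / 500 = -0.16, -70 mm / 500 = -0.14.

>>> {"api": "send_rows", "payload": {
  "rows": "0 0 0 0 0 -0.02 -0.1;0 0 0 0 0 -0.05 -0.1;0 0 0 0 0 -0.1 -0.1;0 0 0 0 0 -0.14 -0.1;0 0 0 0 0 -0.16 -0.1;0 0 0 0 0 -0.16 -0.1"
}}

```text
time: 17.0
eef_pos: [0.4457, -0.1021, 0.1062]
tcp_rot: [0.976, 0.217, 0.001, 0.001]
contact_force: [-0.4, -0.2, -1.7]
opening: 0.641
finger_force: 32.5
```

```bash
python3 - <<'E'
from h import *
z=ctrl.get_state()["eef_pos"][2]; held("r",z-.0245); go(.4444,.0758,.105,7.3)
E
```

```text
r [ 447.2 -102.4  -65.8] resid px 1095.4 area 18921
eef [ 0.4457 -0.1021  0.1062] tool ang -64.98 tray in tool [1.17 0.93 0.  ]
go [ 1.000e-02 -0.000e+00 -7.228e+01] [  74.5 -161.3    0.3] q6 0.04
```

Converted, -125 mm / 500 = -0.25, -112 mm / 500 = -0.224, -50 degrees / 90 = -0.5556.

>>> {"api": "send_rows", "payload": {
  "rows": "0 0 -0.0333 0.008 -0.016 0 -0.1;0 0 -0.1 0.022 -0.046 0 -0.1;0 0 -0.1778 0.038 -0.082 0 -0.1;0 0 -0.2556 0.054 -0.118 0 -0.1;0 0 -0.3333 0.07 -0.154 0 -0.1;0 0 -0.4111 0.086 -0.19 0 -0.1;0 0 -0.4889 0.102 -0.224 0 -0.1;0 0 -0.5556 0.114 -0.25 0 -0.1"
}}

```text
time: 18.05
eef_pos: [0.4432, 0.0368, 0.1043]
tcp_rot: [0.791, 0.611, -0.001, -0.001]
contact_force: [0.8, 0.2, -1.5]
opening: 0.642
finger_force: 32.5
```

```bash
python3 - <<'E'
from h import *
go(.4444,.0758,.105,7.3)
E
```

```text
go [-1.300e-01 -2.000e-02 -2.193e+01] [38.1 -8.7 -0.7] q6 0.04
```

Converted, 38 mm / 500 = 0.076, -8.7 mm / 500 = -0.0174, -22 degrees / 90 = -0.2444.

>>> {"api": "send_rows", "payload": {
  "rows": "0 0 -0.0667 0.02 -0.004 0 -0.1;0 0 -0.1333 0.04 -0.008 0 -0.1;0 0 -0.1889 0.06 -0.014 0 -0.1;0 0 -0.2278 0.072 -0.017 0 -0.1;0 0 -0.2444 0.076 -0.0174 0.02 -0.1;0 0 -0.2444 0.076 -0.0174 0.06 -0.1;0 0 -0.2444 0.076 -0.0174 0.07 -0.1;0 0 -0.2444 0.076 -0.0174 0.07 -0.1"
}}

```text
time: 19.05
eef_pos: [0.4449, 0.0744, 0.0696]
tcp_rot: [0.662, 0.749, -0.001, -0.001]
contact_force: [0.2, -0.2, -2.1]
opening: 0.646
finger_force: 32.5
```

>>> {"api": "send_rows", "payload": {
  "rows": "0 0 0 0 0 0 -0.1;0 0 0 0 0 0 -0.1"
}}

```text
time: 19.3
eef_pos: [0.4461, 0.0743, 0.071]
tcp_rot: [0.663, 0.749, 0.0, 0.001]
contact_force: [0.1, 0.0, -0.7]
opening: 0.643
finger_force: 32.5
```

```bash
python3 - <<'E'
from h import *
for i in range(2): v,d=held("r",ctrl.get_state()["eef_pos"][2]-.0263)
s=ctrl.get_state()["eef_pos"]; go(s[0]+(445.4-v[0])/1e3,s[1]+(77.7-v[1])/1e3,.0585,7.3)
E
```

```text
r [447.5  73.5   6.2] resid px 679.3 area 18886
eef [0.4461 0.0743 0.071 ] tool ang 7.02 tray in tool [-0.96  1.28  0.  ]
r [447.4  73.5   6.2] resid px 683.5 area 18880
eef [0.446  0.0743 0.071 ] tool ang 7.02 tray in tool [-0.96  1.24  0.  ]
go [ 0.06  0.01 -0.28] [ 4.4 -1.5 12.4] q6 0.05
```

Converted, 12.4 mm / 500 = 0.0248, 4.2 mm / 500 = 0.0084, -0.6 degrees / 90 = -0.0067.

>>> {"api": "send_rows", "payload": {
  "rows": "0 0 -0.0067 0.0084 -0.003 0.002 -0.1;0 0 -0.0067 0.0084 -0.003 0.008 -0.1;0 0 -0.0067 0.0084 -0.003 0.012 -0.1;0 0 -0.0067 0.0084 -0.003 0.016 -0.1;0 0 -0.0067 0.0084 -0.003 0.019 -0.1;0 0 -0.0067 0.0084 -0.003 0.022 -0.1;0 0 -0.0067 0.0084 -0.003 0.0248 -0.1;0 0 -0.0067 0.0084 -0.003 0.0248 -0.1"
}}

```text
time: 20.4
eef_pos: [0.4437, 0.0784, 0.0583]
tcp_rot: [0.659, 0.753, -0.0, -0.0]
contact_force: [-1.2, 0.1, 2.1]
opening: 0.645
finger_force: 32.9
```

Converted, 0.4 mm / 500 = 0.0008.

>>> {"api": "send_rows", "payload": {
  "rows": "0 0 0 0 0 0.0008 -0.1;0 0 0 0 0 0.0008 -0.1"
}}

```text
time: 20.65
eef_pos: [0.4437, 0.0784, 0.0582]
tcp_rot: [0.659, 0.753, -0.0, -0.0]
contact_force: [-2.9, 0.1, 5.1]
opening: 0.644
finger_force: 33.2
```

Converted, -120 mm / 500 = -0.24, -80 mm / 500 = -0.16.

>>> {"api": "send_rows", "payload": {
  "rows": "0 0 0 0 0 0.0008 0.1;0 0 0 0 0 0.0008 0.4;0 0 0 0 0 0.0008 0.7;0 0 0 0 0 0 0.7;0 0 0 0 0 -0.06 0.8;0 0 0 0 0 -0.16 0.8;0 0 0 0 0 -0.24 0.8;0 0 0 0 0 -0.24 0.8"
}}

```text
time: 21.65
eef_pos: [0.4461, 0.0783, 0.1815]
tcp_rot: [0.659, 0.753, 0.003, 0.003]
contact_force: [0.4, -0.2, -0.2]
opening: 0.899
finger_force: 0.0
```

```bash
python3 - <<'E'
from h import *
p=ctrl.read_camera("wrist"); save(p,"w8"); print(ctrl.get_state()["eef_pos"])
v=fit_tray(p,"r",(.4454,.078),.032)
t=ctrl.read_camera("side"); save(t,"s8"); a=cv2.imread("pics/s8.png")[160:230,250:330]
w=cv2.imread("pics/w8.png")[110:270,220:420]
cv2.imwrite("pics/c8.png",np.hstack([cv2.resize(a,(480,420),interpolation=2),cv2.resize(w,(320,256)) if 0 else cv2.copyMakeBorder(cv2.resize(w,(320,256)),0,164,0,0,0)]))
go(.42,.3,.36,90)
for n in ["brick","flux_bottle","soldering_board"]:
    for d in ctrl.look_for(p,n)[:2]: print(n,round(d["p"],2),c2w(p,d["position"]).round(3))
E
```

```text
[0.44449386 0.0783645  0.17906104]
r [445.1  78.3   5.7] resid px 353.1 area 6299
go [ 1.000e-02  1.000e-02 -8.238e+01] [ 222.7    6.3 -182.6] q6 -0.95
brick 0.82 [0.609 0.015 0.044]
soldering_board 0.92 [0.531 0.208 0.012]
```

View pics/c8.png

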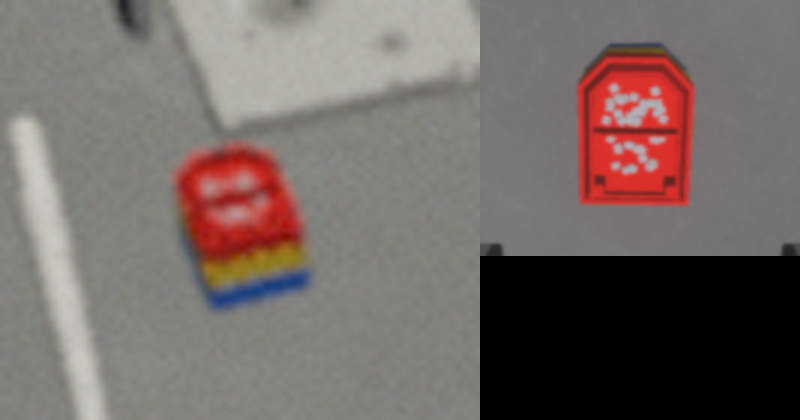

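The side crop shows a level red-over-yellow-over-blue stack with 16 mm steps and cut corners matched. Next, measuring the board and the brick.

```bash
python3 - <<'E'
from h import *
go(.50,.15,.34,90)
E
```

```text
go [ -0.14  -0.18 -82.39] [  63.4   66.  -164.5] q6 -1.28
```

Converted, -164 mm / 500 = -0.328, -150 mm / 500 = -0.3, -80 degrees / 90 = -0.8889.

>>> {"api": "send_rows", "payload": {
  "rows": "0 0 -0.1111 0 0 -0.06 0.8;0 0 -0.2222 0.02 0.02 -0.14 0.8;0 0 -0.3333 0.05 0.05 -0.22 0.8;0 0 -0.4444 0.08 0.08 -0.3 0.8;0 0 -0.5556 0.126 0.132 -0.328 0.8;0 0 -0.6667 0.126 0.132 -0.328 0.8;0 0 -0.7778 0.126 0.132 -0.328 0.8;0 0 -0.8889 0.126 0.132 -0.328 0.8"
}}

```text
time: 22.9
eef_pos: [0.5003, 0.1497, 0.3395]
tcp_rot: [0.018, 1.0, -0.0, -0.002]
contact_force: [0.0, 0.3, 0.0]
opening: 0.902
finger_force: 0.0
```

Converted, -2 degrees / 90 = -0.0222.

>>> {"api": "send_rows", "payload": {
  "rows": "0 0 -0.0222 0 0 0 0.8;0 0 -0.0222 0 0 0 0.8;0 0 -0.0222 0 0 0 0.8"
}}

```text
time: 23.28
eef_pos: [0.5006, 0.1495, 0.3412]
tcp_rot: [0.004, 1.0, -0.0, -0.0]
contact_force: [0.4, -0.2, 0.1]
opening: 0.898
finger_force: 0.0
```

```bash
python3 - <<'E'
from h import *
p=ctrl.read_camera("wrist"); save(p,"w9"); print(ctrl.get_state()["eef_pos"])
for n in ["brick","soldering_board","soldering_pick","scale"]:
    for d in ctrl.look_for(p,n)[:2]: w=c2w(p,d["position"]); print(n,round(d["p"],2),w.round(3),proj(p,w).round())
E
```

```text
[0.50057698 0.14953788 0.34133268]
brick 0.42 [0.466 0.333 0.022] [465. 122.]
soldering_board 0.96 [0.515 0.304 0.014] [437. 159.]
soldering_pick 0.67 [0.465 0.331 0.024] [465. 122.]
scale 0.62 [0.657 0.133 0.035] [311. 262.]
```

View pics/w9.png

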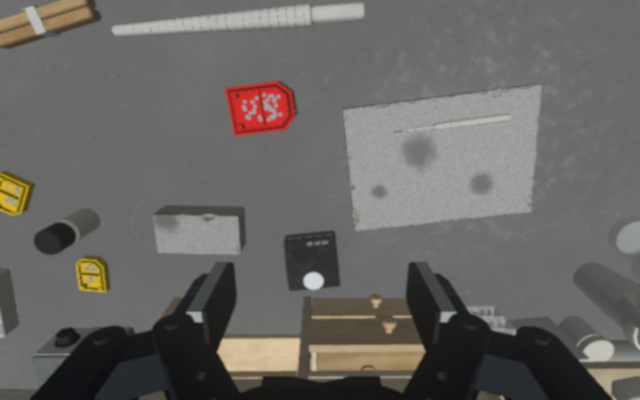

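```bash
cat >> h.py <<'E'
def rect(p,uv,z,thr,show=True):
    g=cv2.GaussianBlur(cv2.cvtColor(p["color"],cv2.COLOR_RGB2GRAY),(3,3),0); m=cv2.morphologyEx((g>thr).astype(np.uint8),cv2.MORPH_OPEN,np.ones((5,5)))
    m=cv2.morphologyEx(m,cv2.MORPH_CLOSE,np.ones((9,9)))
    C,_=cv2.findContours(m,cv2.RETR_EXTERNAL,cv2.CHAIN_APPROX_NONE); c=[c for c in C if cv2.pointPolygonTest(c,(float(uv[0]),float(uv[1])),False)>0][0]
    c=cv2.convexHull(c); W=np.array([ray(p,*q[0],z)[:2]*1000 for q in c],np.float32); r=cv2.minAreaRect(W); b=cv2.boxPoints(r)
    print("rect c",np.round(r[0],1),"size",np.round(r[1],1),"ang",round(r[2],2),"corners",b.round(1).tolist()); return r
E
python3 - <<'E'
from h import *
p=ctrl.read_camera("wrist"); g=cv2.cvtColor(p["color"],cv2.COLOR_RGB2GRAY)
print(g[215:235:2,450],g[232:262:3,200],g[196:224:3,200],g[160,330:362:3])
for t in (105,115,125): rect(p,(440,190),.016,t); rect(p,(200,235),.040,t)
E
```

```text
[159 152 132 113 112 117 116 111 111 111] [152 150 150 151 153 153 148 126 105 106] [106 106 106  85  70  72  94 144 149 147] [108 106 108 110 110 110 136 156 156 156 156]
rect c [617.8 146.5] size [1082.8  589. ] ang 88.91 corners [[313.0, -389.20001220703125], [901.9000244140625, -400.3999938964844], [922.5999755859375, 682.2000122070312], [333.70001220703125, 693.5]]
rect c [607.1 146.7] size [1024.6  557.3] ang 88.91 corners [[318.70001220703125, -360.20001220703125], [875.9000244140625, -370.79998779296875], [895.5, 653.5999755859375], [338.29998779296875, 664.2000122070312]]
rect c [517.3 310.6] size [200.2 262.7] ang 2.36 corners [[411.8999938964844, 437.70001220703125], [422.70001220703125, 175.3000030517578], [622.7000122070312, 183.5], [611.9000244140625, 446.0]]
rect c [612.  -21.3] size [116.1  58.1] ang 89.54 corners [[582.5, -79.0999984741211], [640.5999755859375, -79.5999984741211], [641.5, 36.5], [583.4000244140625, 37.0]]
rect c [519.7 310.9] size [171.7 250.3] ang 6.48 corners [[420.29998779296875, 425.5], [448.6000061035156, 176.89999389648438], [619.0999755859375, 196.3000030517578], [590.9000244140625, 444.8999938964844]]
rect c [611.2 -20.9] size [114.3  56.5] ang 89.54 corners [[582.5, -77.80000305175781], [639.0999755859375, -78.19999694824219], [640.0, 36.099998474121094], [583.4000244140625, 36.5]]
```

```bash
python3 - <<'E'
from h import *
go(.6103,-.0208,.12,-.4)
E
```

```text
go [1.e-02 1.e-02 9.e+01] [-110.8 -169.6  221.7] q6 -0.03
```

Converted, 200 mm / 500 = 0.4, 180 mm / 500 = 0.36, 80 degrees / 90 = 0.8889.

>>> {"api": "send_rows", "payload": {
  "rows": "0 0 0.1111 -0.04 -0.06 0.02 0.8;0 0 0.2222 -0.08 -0.12 0.06 0.8;0 0 0.3333 -0.12 -0.18 0.12 0.8;0 0 0.4444 -0.16 -0.24 0.18 0.8;0 0 0.5556 -0.222 -0.34 0.24 0.8;0 0 0.6667 -0.222 -0.34 0.3 0.8;0 0 0.7778 -0.222 -0.34 0.36 0.8;0 0 0.8889 -0.222 -0.34 0.4 0.8"
}}

```text
time: 24.58
eef_pos: [0.6098, -0.0213, 0.1395]
tcp_rot: [0.648, 0.762, -0.001, -0.001]
contact_force: [0.3, 0.2, -0.1]
opening: 0.905
finger_force: 0.0
```

Converted, 20 mm / 500 = 0.04, 10 degrees / 90 = 0.1111.

>>> {"api": "send_rows", "payload": {
  "rows": "0 0 0.1111 0 0 0.04 0.8;0 0 0.1111 0 0 0.04 0.8;0 0 0.1111 0 0 0.04 0.8;0 0 0.1111 0 0 0.04 0.8"
}}

```text
time: 25.08
eef_pos: [0.6113, -0.0213, 0.123]
tcp_rot: [0.709, 0.705, 0.001, 0.001]
contact_force: [0.9, -0.1, 0.7]
opening: 0.898
finger_force: 0.0
```

```bash
python3 - <<'E'
from h import *
p=ctrl.read_camera("wrist"); save(p,"w10"); print(ctrl.get_state()["eef_pos"]); go(.6103,-.0208,.028,-.4)
for t in (115,125): rect(p,proj(p,(.61,-.02,.04)),.040,t)
E
```

```text
[ 0.61121618 -0.02127218  0.12290899]
go [0.13 0.03 0.08] [ 0.5 -1.1 94.9] q6 -0.03
rect c [611.7 -20.7] size [115.3  59. ] ang 88.52 corners [[580.7000122070312, -77.5999984741211], [639.7000122070312, -79.0999984741211], [642.7000122070312, 36.20000076293945], [583.5999755859375, 37.70000076293945]]
rect c [611.6 -20.5] size [114.4  57.4] ang 88.27 corners [[581.2000122070312, -76.9000015258789], [638.5999755859375, -78.5999984741211], [642.0, 35.79999923706055], [584.5999755859375, 37.5]]
```

View pics/w10.png

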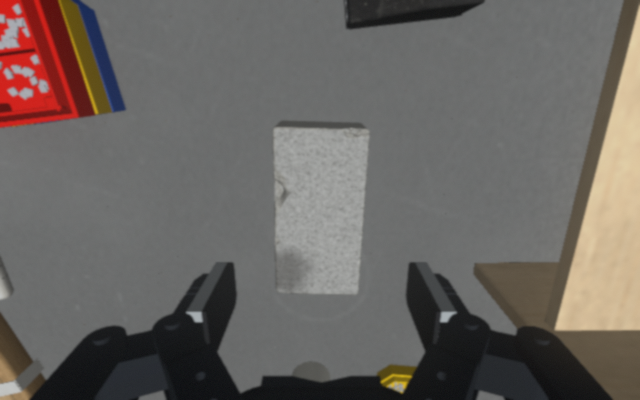

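Converted, 94 mm / 500 = 0.188, 88 mm / 500 = 0.176, 0.6 degrees / 90 = 0.0067.

>>> {"api": "send_rows", "payload": {
  "rows": "0 0 0.0067 0.001 -0.0016 0.08 0.8;0 0 0.0067 0.001 -0.0016 0.14 0.8;0 0 0.0067 0.001 -0.0016 0.176 0.8;0 0 0.0067 0.001 -0.0016 0.188 0.8;0 0 0.0067 0.001 -0.0016 0.188 0.8"
}}

```text
time: 25.75
eef_pos: [0.6102, -0.0207, 0.0281]
tcp_rot: [0.713, 0.701, 0.0, 0.0]
contact_force: [-0.5, 0.2, 0.2]
opening: 0.9
finger_force: 0.0
```

>>> {"api": "send_rows", "payload": {
  "rows": "0 0 0 0 0 0 0.5;0 0 0 0 0 0 0.3;0 0 0 0 0 0 0.0;0 0 0 0 0 0 0.0;0 0 0 0 0 0 0.0;0 0 0 0 0 0 0.0",
  "grip_force": 35
}}

```text
time: 26.5
eef_pos: [0.6109, -0.0209, 0.0291]
tcp_rot: [0.713, 0.701, 0.001, 0.001]
contact_force: [0.1, 0.3, 6.8]
opening: 0.672
finger_force: 39.6
```

```bash
python3 - <<'E'
from h import *
s=ctrl.get_state(); print(s["eef_pos"],s["opening"]); p=ctrl.read_camera("wrist"); save(p,"w11")
for t in (115,125,135): rect(p,proj(p,(.612,.01,.04)),.040,t)
go(s["eef_pos"][0],s["eef_pos"][1],.15,-1)
E
```

```text
[ 0.61091    -0.02087566  0.02913535] 0.6717667739220446
rect c [612.6 -10. ] size [94.7 57.5] ang 88.48 corners [[582.5999755859375, -56.599998474121094], [640.0999755859375, -58.099998474121094], [642.5999755859375, 36.5], [585.0999755859375, 38.099998474121094]]
rect c [612.7  -9.9] size [93.8 56.8] ang 88.51 corners [[583.0999755859375, -56.099998474121094], [639.9000244140625, -57.599998474121094], [642.2999877929688, 36.20000076293945], [585.5, 37.70000076293945]]
rect c [612.6  -9.5] size [92.4 56.4] ang 88.44 corners [[583.2000122070312, -54.900001525878906], [639.5999755859375, -56.5], [642.0999755859375, 35.900001525878906], [585.7000122070312, 37.400001525878906]]
go [0.16 0.03 0.02] [  -0.     0.3 -120.9] q6 -0.02
```

Converted, -105 mm / 500 = -0.21, -100 mm / 500 = -0.2.

>>> {"api": "send_rows", "payload": {
  "rows": "0 0 0 0 0 -0.03 0.0;0 0 0 0 0 -0.08 0.0;0 0 0 0 0 -0.15 0.0;0 0 0 0 0 -0.2 0.0;0 0 0 0 0 -0.21 0.0;0 0 0 0 0 -0.21 0.0"
}}

```text
time: 27.3
eef_pos: [0.6091, -0.0205, 0.132]
tcp_rot: [0.713, 0.701, -0.0, -0.0]
contact_force: [-0.5, 0.6, -0.6]
opening: 0.671
finger_force: 38.9
```

```bash
python3 - <<'E'
from h import *
go(.5751,.3171,.13,6.5)
E
```

```text
go [-0.05 -0.01 -7.48] [337.  -39.8   2.1] q6 0.39
```

Converted, 337 mm / 500 = 0.674, 312 mm / 500 = 0.624, -7.5 degrees / 90 = -0.0833.

>>> {"api": "send_rows", "payload": {
  "rows": "0 0 -0.0111 0.04 -0.004 0 0.0;0 0 -0.0222 0.12 -0.014 0 0.0;0 0 -0.0333 0.22 -0.026 0 0.0;0 0 -0.0444 0.33 -0.04 0 0.0;0 0 -0.0556 0.44 -0.052 0 0.0;0 0 -0.0667 0.54 -0.064 0 0.0;0 0 -0.0778 0.624 -0.074 0 0.0;0 0 -0.0833 0.674 -0.08 0 0.0"
}}

```text
time: 28.3
eef_pos: [0.5731, 0.3201, 0.1307]
tcp_rot: [0.664, 0.747, -0.001, -0.001]
contact_force: [-0.0, -0.3, -1.6]
opening: 0.674
finger_force: 38.9
```

Converted, 70 mm / 500 = 0.14, 60 mm / 500 = 0.12.

>>> {"api": "send_rows", "payload": {
  "rows": "0 0 0 0 0 0.06 0.0;0 0 0 0 0 0.12 0.0;0 0 0 0 0 0.14 0.0;0 0 0 0 0 0.14 0.0;0 0 0 0 0 0.14 0.0"
}}

```text
time: 28.92
eef_pos: [0.5762, 0.3175, 0.0639]
tcp_rot: [0.666, 0.746, 0.001, 0.0]
contact_force: [0.3, 1.4, -0.5]
opening: 0.675
finger_force: 38.9
```

```bash
python3 - <<'E'
from h import *
p=ctrl.read_camera("wrist"); save(p,"w12"); go(.5751,.3171,.0455,6.5); print(ctrl.get_state()["eef_pos"])
E
```

```text
go [ 0.15 -0.04  0.02] [-0.2 -1.4 18.7] q6 0.39
[0.57645503 0.31741208 0.06420287]
```

View pics/w12.png

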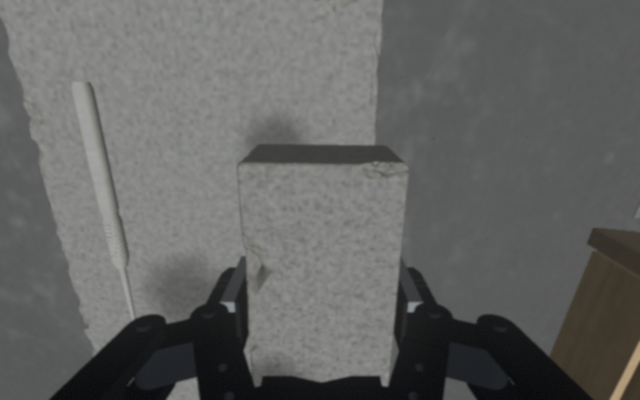

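```bash
python3 - <<'E'
from h import *
p=ctrl.read_camera("wrist"); g=cv2.GaussianBlur(cv2.cvtColor(p["color"],cv2.COLOR_RGB2GRAY),(5,5),0).astype(float)
a=np.deg2rad(6.48); ax=np.array([np.cos(a),np.sin(a)]); ay=np.array([-ax[1],ax[0]])
L=[]
for v in range(10,135,5):
    r=g[v,350:410]; u=350+np.argmax(r< (r[:15].mean()+r[-15:].mean())/2); L.append(ray(p,u,v,.016)[:2]*1e3)
L=np.array(L)-[519.7,310.9]; f=np.polyfit(L@ay,L@ax,1); print("edge x at y=0, slope deg",f[1],np.rad2deg(np.arctan(f[0])),np.median(L@ax),(L@ay).min(),(L@ay).max())
z=ctrl.get_state()["eef_pos"][2]-.0291
for z1,uvs in ((z+.04,[(239,165),(408,163)]),(z,[(257,146),(391,146)])):
    for u in uvs: q=ray(p,*u,z1)[:2]*1e3-[519.7,310.9]; print("brick corner board frame",q@ax,q@ay)
E
```

```text
edge x at y=0, slope deg 83.87024962713375 0.6836841946782479 84.86216970086093 61.018642562274714 113.43914406987228
brick corner board frame 31.27519763434561 56.959338268178435
brick corner board frame 87.07427821681286 57.60214312088454
brick corner board frame 30.178062863491476 56.42115625727091
brick corner board frame 89.48364495606488 56.398124530299455
```

Converted, 18.3 mm / 500 = 0.0366, 17.5 mm / 500 = 0.035.

>>> {"api": "send_rows", "payload": {
  "rows": "0 0 0 0.0006 -0.004 0.01 0.0;0 0 0 0.0006 -0.004 0.02 0.0;0 0 0 0.0006 -0.004 0.028 0.0;0 0 0 0.0006 -0.004 0.032 0.0;0 0 0 0.0006 -0.004 0.035 0.0;0 0 0 0.0006 -0.004 0.0366 0.0;0 0 0 0.0006 -0.004 0.0366 0.0"
}}

```text
time: 29.9
eef_pos: [0.5736, 0.3171, 0.0452]
tcp_rot: [0.666, 0.746, 0.0, 0.0]
contact_force: [-3.4, -1.0, 4.6]
opening: 0.675
finger_force: 39.5
```

Converted, -120 mm / 500 = -0.24, -80 mm / 500 = -0.16.

>>> {"api": "send_rows", "payload": {
  "rows": "0 0 0 0 0 0 0.4;0 0 0 0 0 0 0.6;0 0 0 0 0 0 0.8;0 0 0 0 0 0 0.8;0 0 0 0 0 -0.06 0.8;0 0 0 0 0 -0.16 0.8;0 0 0 0 0 -0.24 0.8;0 0 0 0 0 -0.24 0.8"
}}

```text
time: 30.9
eef_pos: [0.576, 0.3181, 0.1696]
tcp_rot: [0.666, 0.746, 0.004, 0.002]
contact_force: [0.1, -0.7, 0.8]
opening: 0.901
finger_force: 0.0
```

```bash
python3 - <<'E'
from h import *
go(.50,.15,.34,90)
E
```

```text
go [  0.54   0.29 -83.47] [-158.   -93.  -171.6] q6 -1.28
```

Converted, -170 mm / 500 = -0.34, -158 mm / 500 = -0.316, -80 degrees / 90 = -0.8889.

>>> {"api": "send_rows", "payload": {
  "rows": "0 0 -0.1111 -0.04 -0.024 -0.08 0.8;0 0 -0.2222 -0.08 -0.048 -0.18 0.8;0 0 -0.3333 -0.12 -0.072 -0.26 0.8;0 0 -0.4444 -0.18 -0.1 -0.34 0.8;0 0 -0.5556 -0.24 -0.14 -0.34 0.8;0 0 -0.6667 -0.28 -0.17 -0.34 0.8;0 0 -0.7778 -0.316 -0.186 -0.34 0.8;0 0 -0.8889 -0.316 -0.186 -0.34 0.8"
}}

```text
time: 31.9
eef_pos: [0.4982, 0.1484, 0.3326]
tcp_rot: [0.028, 1.0, -0.0, -0.001]
contact_force: [0.6, 0.9, 0.6]
opening: 0.897
finger_force: 0.0
```

Converted, -3.5 degrees / 90 = -0.0389.

>>> {"api": "send_rows", "payload": {
  "rows": "0 0 -0.0389 0 0 0 0.8;0 0 -0.0389 0 0 0 0.8;0 0 -0.0389 0 0 0 0.8"
}}

```text
time: 32.28
eef_pos: [0.4988, 0.1496, 0.3333]
tcp_rot: [0.0, 1.0, -0.0, -0.001]
contact_force: [0.3, -0.3, -0.2]
opening: 0.903
finger_force: 0.0
```

```bash
python3 - <<'E'
from h import *
p=ctrl.read_camera("wrist"); save(p,"w13"); cv2.imwrite("pics/w13c.png",cv2.resize(cv2.imread("pics/w13.png")[70:270,320:560],None,fx=3,fy=3,interpolation=2))
print(ctrl.get_state()["eef_pos"])
for n in ["brick","flux_bottle","soldering_pick"]:
    for d in ctrl.look_for(p,n)[:2]: w=c2w(p,d["position"]); print(n,round(d["p"],2),w.round(3),proj(p,w).round())
E
```

```text
[0.49883158 0.14957385 0.33358391]
brick 0.59 [0.566 0.313 0.058] [452. 210.]
flux_bottle 0.67 [ 0.596 -0.182  0.06 ] [ 60. 234.]
soldering_pick 0.84 [0.464 0.329 0.028] [467. 124.]
soldering_pick 0.67 [0.447 0.077 0.039] [260. 111.]
```

View pics/w13c.png

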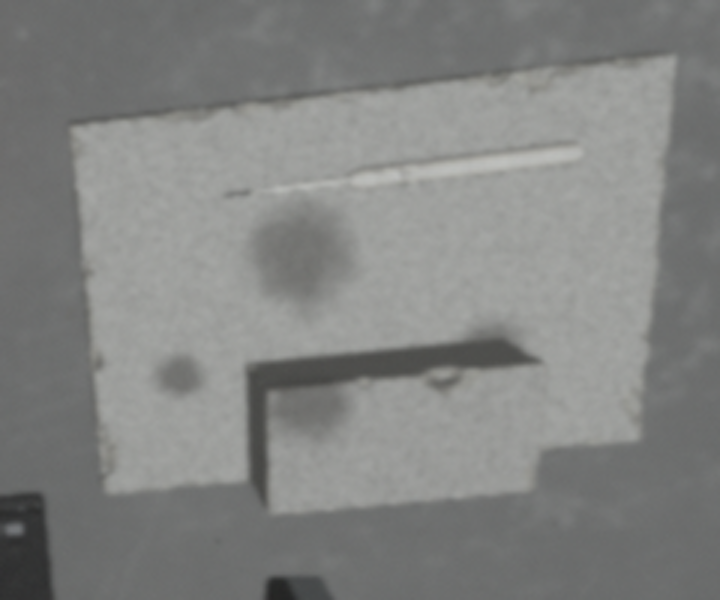

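```bash
python3 - <<'E'
from h import *
from scipy.optimize import least_squares
p=ctrl.read_camera("wrist")
def fit(uv,hx,hy,z):
    W=np.array([ray(p,u/3+320,v/3+70,z)[:2]*1e3 for u,v in uv]); L=np.array([[-hx,-hy],[-hx,hy],[hx,hy],[hx,-hy]])
    f=lambda q:(L@np.array([[np.cos(q[2]),np.sin(q[2])],[-np.sin(q[2]),np.cos(q[2])]])+q[:2]-W).ravel()
    r=least_squares(f,[*W.mean(0),.1]); print(r.x[:2].round(1),np.rad2deg(r.x[2]).round(2),r.fun.round(1)); return r.x
b=fit([(70,123),(676,55),(639,438),(106,492)],86,125,.016)
k=fit([(268,388),(541,361),(532,490),(271,512)],29,57.5,.056)
a=b[2]; d=k[:2]-b[:2]; print("brick in board",d@[np.cos(a),np.sin(a)],d@[-np.sin(a),np.cos(a)],"want 57,0")
for u in [(248,365)]: q=ray(p,u[0]/3+320,u[1]/3+70,.016)[:2]*1e3-b[:2]; print("near base corner",q@[np.cos(a),np.sin(a)],q@[-np.sin(a),np.cos(a)],"want 28,-57.5")
E
```

```text
[519.9 311.1] 6.36 [-0.8 -0.2 -1.6  0.6  0.9  1.2  1.5 -1.6]
[575.3 317.4] 5.7 [-0.4 -1.7 -0.2  1.9 -0.3  1.7  0.9 -1.9]
brick in board 55.737357773610945 0.14946437589893158 want 57,0
near base corner 29.326547042313248 -54.61112114136189 want 28,-57.5
```

The crop shows the brick flat along the board's far edge and about centred (crop pixels 268–541), with the pick untouched at (400,175). Measured, it is within about 1 mm of flush. Next the flux bottle.

```bash
python3 - <<'E'
from h import *
go(.55,-.19,.25,97.5)
E
```

```text
go [-0.   -0.   -7.49] [ -51.  -339.6   84.2] q6 -2.03
```

Converted, -340 mm / 500 = -0.68, -290 mm / 500 = -0.58, -7.5 degrees / 90 = -0.0833.

>>> {"api": "send_rows", "payload": {
  "rows": "0 0 -0.0222 -0.02 -0.1 0.02 0.4;0 0 -0.0444 -0.04 -0.22 0.04 0.4;0 0 -0.0833 -0.06 -0.34 0.08 0.4;0 0 -0.0833 -0.08 -0.46 0.12 0.4;0 0 -0.0833 -0.102 -0.58 0.168 0.4;0 0 -0.0833 -0.102 -0.68 0.168 0.4;0 0 -0.0833 -0.102 -0.68 0.168 0.4;0 0 -0.0833 -0.102 -0.68 0.168 0.4"
}}

```text
time: 33.52
eef_pos: [0.5501, -0.1903, 0.2503]
tcp_rot: [-0.065, 0.998, 0.0, -0.0]
contact_force: [0.3, -0.1, -0.3]
opening: 0.702
finger_force: 0.0
```

```bash
python3 - <<'E'
from h import *
print(ctrl.get_state()["eef_pos"]); p=ctrl.read_camera("wrist"); save(p,"w14")
for d in ctrl.look_for(p,"flux_bottle")[:3]: w=c2w(p,d["position"]); print(round(d["p"],2),w.round(4),proj(p,w).round())
u=proj(p,(.6,-.19,.081)); print(u); g=cv2.cvtColor(p["color"],cv2.COLOR_RGB2GRAY)
x0,y0=int(u[0])-40,int(u[1])-60
print(g[y0:y0+110:5,x0:x0+84:4])
E
```

```text
[ 0.55007198 -0.19030623  0.25025318]
0.74 [ 0.5922 -0.192   0.0785] [314. 224.]
0.28 [0.6065 0.1941 0.0057] [633. 249.]
[314.68911377 232.61171431]
[[115 115 114 114 113 114 114 114 112 112 114 114 113 115 114 114 115 113
  113 112 113]
 [115 114 114 114 115 113 114 113 114 113 114 115 116 115 116 114 114 115
  114 112 112]
 [115 115 114 114 114 114 114 113 114 114 113 114 114 115 114 113 114 114
  113 114 112]
 [115 114 115 114 115 113 115 114 113 112 112 114 114 113 114 113 113 113
  113 113 112]
 [113 115 115 113 114 115 113 113 113 104 101 106 114 113 114 113 112 113
  112 112 113]
 [114 114 115 113 114 114 112 102  90  93  92  93  90 105 114 112 114 114
  113 113 113]
 [115 114 115 116 113 116 111  88  93  93  93  93  91  88 113 115 115 113
  115 114 116]
 [114 115 115 114 114 115 100  95 122 115 108 116 103  87 109 115 115 116
  114 114 113]
 [114 116 115 116 114 114 103  76  39  39  39  39  43 100 106 115 114 114
  115 114 113]
 [115 113 114 115 115 114  68  40  41  45  48  42  38  40 109 115 113 112
  114 113 112]
 [114 115 115 114 115 113  48  51  53  61  54  58  48  40  89
[... 307 characters left out ...]
2 113 114 112  64  54  51  52  54  54  53  58 111 114 111 112
  114 114 112]
 [112 114 112 113 112 112 113  87  53  52  53  54  70 111 112 114 113 114
  113 113 115]
 [115 113 113 112  94  85  81  84  93 103 112 113 114 114 114 114 114 114
  114 114 113]
 [114 113 113 112 149 108 111 133 150 133 100 113 112 113 113 115 114 113
  113 114 114]
 [113 114 131 127 170 173 179 180 174 116 138 107 112 114 113 114 114 114
  115 115 114]
 [115 115 156 157 174 183 176 176 185 183 123 125 114 114 115 115 114 116
  114 114 113]
 [114 115 149 125  95 116 146 174 184 183 153 116 115 116 116 116 115 114
  115 113 113]
 [115 121 135 185 180 177 183 171 137 142 151 116 117 118 117 116 116 114
  115 113 113]]
```

```bash
python3 - <<'E'
from h import *
p=ctrl.read_camera("wrist"); print(ray(p,313.5,233.5,.081)); go(.5995,-.191,.045,97.5)
E
```

```text
[ 0.60143882 -0.18993329  0.081     ]
go [-0.01  0.03  0.12] [-48.4  -8.4 205.7] q6 -2.01
```

Converted, 205 mm / 500 = 0.41, 200 mm / 500 = 0.4.

>>> {"api": "send_rows", "payload": {
  "rows": "0 0 0 -0.05 -0.008 0.04 0.4;0 0 0 -0.098 -0.016 0.12 0.4;0 0 0 -0.098 -0.016 0.18 0.4;0 0 0 -0.098 -0.016 0.2 0.4;0 0 0 -0.098 -0.016 0.28 0.4;0 0 0 -0.098 -0.016 0.35 0.4;0 0 0 -0.098 -0.016 0.4 0.4;0 0 0 -0.098 -0.016 0.41 0.4",
  "grip_force": 20
}}

```text
time: 34.67
eef_pos: [0.5991, -0.1911, 0.0445]
tcp_rot: [-0.066, 0.998, 0.001, -0.001]
contact_force: [0.3, -0.1, 0.1]
opening: 0.701
finger_force: 0.0
```

>>> {"api": "send_rows", "payload": {
  "rows": "0 0 0 0 0 0 0.4;0 0 0 0 0 0 0.1;0 0 0 0 0 0 -0.1;0 0 0 0 0 0 -0.25;0 0 0 0 0 0 -0.4;0 0 0 0 0 0 -0.4;0 0 0 0 0 0 -0.4"
}}

```text
time: 35.55
eef_pos: [0.6005, -0.1923, 0.0467]
tcp_rot: [-0.066, 0.998, -0.0, 0.001]
contact_force: [-0.2, 1.3, 5.3]
opening: 0.402
finger_force: 20.3
```

```bash
python3 - <<'E'
from h import *
s=ctrl.get_state(); print(s["eef_pos"],s["opening"],s["finger_force"],s["contact_force"])
p=ctrl.read_camera("wrist"); save(p,"w15"); g=cv2.cvtColor(p["color"],cv2.COLOR_RGB2GRAY)
e=s["eef_pos"]; u=proj(p,(e[0],e[1],.081)); print(u); x0,y0=int(u[0])-84,int(u[1])-84; print(g[y0:y0+168:8,x0:x0+168:8])
E
```

```text
[ 0.60049695 -0.19233549  0.04665061] 0.4015261483193068 20.320465564727783 [-0.24499362  1.28586887  5.30464784]
[322.71796911 354.61713975]
[[120 118  36  53  79  34  88 144 136  65  38  39  84 129 120  71  46  78
   39  40 118]
 [118  92  37  77  78  31 145  43  31  32  33  30  30  29  83 105  33  79
   57  38 113]
 [117  37  35  77  69  34  39  27  29  29  26  28  29  29  29  93  30  76
   77  36  70]
 [116  34  45  84  41  35  27  27  27  26  26  26  28  27  27  26  29  77
   84  32  35]
 [ 32  31  31  52  86  27  25  26  27  29  23  23  27  26  26  26  28 178
   31  35  33]
 [ 31  48  29  28  45  25  23  25  22  30  42  38  23  24  24  23  27  30
   30  32  46]
 [ 30  28  26  26  41  25  22  31  31  30  34  43  30  41  35  24  24  28
   27  28  30]
 [ 27  25  25  25  35  24  32  46  44  45  49  43  51  52  36  30  23  24
   27  26  29]
 [ 27  26  24  23  25  32  42  44  41  42  42  44  45  46  45  43  28  24
   23  25  27]
 [ 25  24  24  25  27  41  40  43  43  40  46  43  46  45  44  45  37  22
   26  25  25]
 [ 25  22  23  22  29  40  41  42  41  44  48  50  41  43  46  49  45  22
   22  23  23]
 [ 22  38  23  23  31  42  41  42  40  40  43  41  42  41  43  44  47  22
   24  21  31]
 [ 21  28  23  21  75  42  45  42  40  42  43  44  42  45  45  51  53  20
   24  23  29]
 [ 21  19  19  22  31  42  42  41  39  40  43  42  42  44  41  42  93  22
   22  23  21]
 [ 22  21  21  20  17  20  21  20  21  21  26  24  18  22  21  22  21  21
   21  20  23]
 [ 21  47  18  20  20  20  21  18  18  17  19  19  17  18  19  20  18  20
   22  28  44]
 [ 22  25  21  20  21  18  17  16  18  18  22  20  20  18  20  20  21  20
   21  20  23]]
```

Converted, -110 mm / 500 = -0.22, -100 mm / 500 = -0.2.

>>> {"api": "send_rows", "payload": {
  "rows": "0 0 0 0 0 -0.02 -0.4;0 0 0 0 0 -0.07 -0.4;0 0 0 0 0 -0.14 -0.4;0 0 0 0 0 -0.2 -0.4;0 0 0 0 0 -0.22 -0.4;0 0 0 0 0 -0.22 -0.4"
}}

```text
time: 36.35
eef_pos: [0.5997, -0.192, 0.1553]
tcp_rot: [-0.066, 0.998, -0.0, 0.0]
contact_force: [0.5, -0.3, -1.5]
opening: 0.397
finger_force: 20.1
```

```bash
python3 - <<'E'
from h import *
go(.5171,.0872,.15,97.2); print(ctrl.get_state()["eef_pos"])
E
```

```text
go [-0.02  0.02  0.32] [ 45.3 287.6   5.2] q6 -1.53
[ 0.59966441 -0.19197906  0.15534612]
```

Converted, 287.6 mm / 500 = 0.5752, 45.3 mm / 500 = 0.0906, 0.3 degrees / 90 = 0.0033.

>>> {"api": "send_rows", "payload": {
  "rows": "0 0 0 0.006 0.04 0 -0.4;0 0 0 0.018 0.116 0 -0.4;0 0 0 0.034 0.21 0 -0.4;0 0 0 0.05 0.31 0 -0.4;0 0 0 0.064 0.41 0 -0.4;0 0 0.0033 0.078 0.5 0 -0.4;0 0 0.0033 0.088 0.558 0 -0.4;0 0 0.0033 0.0906 0.5752 0 -0.4"
}}

```text
time: 37.35
eef_pos: [0.5149, 0.0893, 0.1535]
tcp_rot: [-0.064, 0.998, 0.0, -0.002]
contact_force: [-0.1, -1.4, -0.3]
opening: 0.407
finger_force: 20.2
```

Converted, 90 mm / 500 = 0.18, 70 mm / 500 = 0.14.

>>> {"api": "send_rows", "payload": {
  "rows": "0 0 0 0 0 0 -0.4;0 0 0 0 0 0.08 -0.4;0 0 0 0 0 0.14 -0.4;0 0 0 0 0 0.18 -0.4;0 0 0 0 0 0.18 -0.4"
}}

```text
time: 37.98
eef_pos: [0.5159, 0.0861, 0.0632]
tcp_rot: [-0.062, 0.998, 0.0, -0.002]
contact_force: [-1.2, 0.2, -0.7]
opening: 0.406
finger_force: 20.2
```

```bash
python3 - <<'E'
from h import *
go(.5171,.0872,.0467,97.2); print(ctrl.get_state()["eef_pos"])
E
```

```text
go [ 0.03 -0.27 -0.08] [-1.4  0.9 16.5] q6 -1.53
[0.51588177 0.08612045 0.06319169]
```

Converted, 16.5 mm / 500 = 0.033, -1.2 mm / 500 = -0.0024.

>>> {"api": "send_rows", "payload": {
  "rows": "0 0 0 -0.0024 0.0018 0.012 -0.4;0 0 0 -0.0024 0.0018 0.022 -0.4;0 0 0 -0.0024 0.0018 0.028 -0.4;0 0 0 -0.0024 0.0018 0.032 -0.4;0 0 0 -0.0024 0.0018 0.033 -0.4;0 0 0 -0.0024 0.0018 0.033 -0.4"
}}

```text
time: 38.72
eef_pos: [0.5183, 0.0883, 0.0489]
tcp_rot: [-0.063, 0.998, -0.0, 0.0]
contact_force: [-0.2, 0.2, -0.6]
opening: 0.404
finger_force: 20.2
```

Not yet down (z is 48.9 mm against 46.7 mm at pickup); lowering gently.

Converted, 2 mm / 500 = 0.004, 1.4 mm / 500 = 0.0028.

>>> {"api": "send_rows", "payload": {
  "rows": "0 0 0 0 0 0.0014 -0.4;0 0 0 0 0 0.0028 -0.4;0 0 0 0 0 0.004 -0.4;0 0 0 0 0 0.004 -0.4"
}}

```text
time: 39.22
eef_pos: [0.5182, 0.0883, 0.0467]
tcp_rot: [-0.063, 0.998, 0.0, -0.0]
contact_force: [-0.1, -0.5, -0.6]
opening: 0.401
finger_force: 20.2
```

Converted, 0.8 mm / 500 = 0.0016, 0.4 mm / 500 = 0.0008.

>>> {"api": "send_rows", "payload": {
  "rows": "0 0 0 0 0 0.0008 -0.4;0 0 0 0 0 0.0016 -0.4;0 0 0 0 0 0.0016 -0.4"
}}

```text
time: 39.6
eef_pos: [0.5184, 0.0883, 0.0467]
tcp_rot: [-0.063, 0.998, -0.0, -0.0]
contact_force: [-2.7, -0.3, 4.1]
opening: 0.399
finger_force: 20.6
```

Contact. Releasing.

Converted, -140 mm / 500 = -0.28, -90 mm / 500 = -0.18.

>>> {"api": "send_rows", "payload": {
  "rows": "0 0 0 0 0 0 -0.2;0 0 0 0 0 0 0.0;0 0 0 0 0 0 0.3;0 0 0 0 0 0 0.4;0 0 0 0 0 -0.01 0.4;0 0 0 0 0 -0.08 0.4;0 0 0 0 0 -0.18 0.4;0 0 0 0 0 -0.28 0.4"
}}

```text
time: 40.6
eef_pos: [0.518, 0.0883, 0.1875]
tcp_rot: [-0.063, 0.998, 0.0, -0.0]
contact_force: [1.1, -0.5, -0.5]
opening: 0.695
finger_force: 0.0
```

Converted, -150 mm / 500 = -0.3, -80 mm / 500 = -0.16.

>>> {"api": "send_rows", "payload": {
  "rows": "0 0 0 0.08 0 -0.16 0.4;0 0 0 0.12 0 -0.3 0.4;0 0 0 0.12 0 -0.3 0.4;0 0 0 0.12 0 -0.3 0.4"
}}

```text
time: 41.1
eef_pos: [0.4596, 0.0807, 0.3405]
tcp_rot: [-0.063, 0.998, -0.0, 0.005]
contact_force: [0.1, -0.3, -0.7]
opening: 0.706
finger_force: 0.0
```

```bash
python3 - <<'E'
from h import *
print(ctrl.get_state()["eef_pos"])
for c in ("wrist","side","top"):
    p=ctrl.read_camera(c); save(p,"f_"+c)
    for n in ["flux_bottle","brick","hard_tray","scale","amber_bottle","soldering_pick"]:
        print(c,n,[(round(d["p"],2),c2w(p,d["position"]).round(3).tolist()) for d in ctrl.look_for(p,n)[:2]])
    if c=="wrist":
        v=fit_tray(p,"r",(.4454,.078),.032); g=cv2.cvtColor(p["color"],cv2.COLOR_RGB2GRAY)
        u=proj(p,(.5205,.088,.081)); x0,y0=int(u[0])-40,int(u[1])-40; print(u,g[y0:y0+80:5,x0:x0+80:4])
E
```

```text
[0.45956346 0.08070923 0.34049827]
wrist flux_bottle [(0.8, [0.51, 0.085, 0.08])]
wrist brick [(0.87, [0.567, 0.311, 0.059]), (0.32, [0.497, 0.296, 0.014])]
wrist hard_tray [(0.57, [0.447, 0.076, 0.038]), (0.33, [0.496, 0.293, 0.011])]
wrist scale [(0.67, [0.652, 0.137, 0.034]), (0.54, [0.418, 0.07, 0.011])]
wrist amber_bottle [(0.57, [0.606, -0.359, 0.005])]
wrist soldering_pick [(0.89, [0.464, 0.329, 0.025])]
r [445.2  78.7   5.7] resid px 209.8 area 2762
[321.22106246 208.52602581] [[111 112 113 112 113 111 111 112 112 111 112 113 113 112 112 114 112 113
  114 116]
 [113 113 113 113 114 113 112 112 111 114 113 111 109 110 111 111 113 114
  114 115]
 [113 114 113 114 113 112 111 111 111  99  94  95 108 111 112 113 115 115
  114 113]
 [112 113 113 111 110 111 112 108  87  92  92  91  90 105 114 112 113 113
  114 114]
 [113 111 113 113 110 111 111  93 103 112  90  99  96  92 113 113 114 115
  113 116]
 [110 111 110 112 112 111 111  97  45  39  41  39  41  96 114 115 114 114
  116 115]
 [111 111 112 112 110 111 112  70  47  51  55  55  47  50 113 113 114 115
  115 115]
 [110 110 112 1
[... 555 characters left out ...]
1 111 111 112
  112 112]
 [110 111 111 110 111 111 110 110 110 110 111 112 111 112 110 112 112 111
  112 112]
 [111 110 111 111 111 109 111 110 110 110 110 110 111 111 111 113 111 111
  113 114]]
side flux_bottle [(0.59, [0.518, 0.076, 0.055])]
side brick [(0.73, [0.568, 0.293, 0.056])]
side hard_tray [(0.69, [0.444, 0.076, 0.049])]
side scale [(0.73, [0.662, 0.121, 0.037])]
side amber_bottle [(0.54, [0.594, -0.378, 0.059])]
side soldering_pick [(0.55, [0.462, 0.332, 0.025])]
top flux_bottle []
top brick [(0.69, [0.573, 0.316, 0.055])]
top hard_tray [(0.78, [0.457, 0.089, 0.04])]
top scale [(0.81, [0.667, 0.131, 0.043])]
top amber_bottle [(0.69, [0.597, -0.361, 0.063])]
top soldering_pick []
```

```bash
python3 -c "
from plant import ctrl
print(ctrl.sign_off())"
```

```text
the job is handed in; nothing more can be done
None
```

I handed the job in at about 41 s of robot time: the trays are stacked blue, yellow, red with cut corners matched, the brick lies along the board's far edge (about 1 mm from flush by my measurements), and the flux bottle stands behind the stack, about 30 mm clear; nothing else was touched, and no verdict came back.

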